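# Pull down the locker's high hatch with the hook pole

## Robot

A 6-joint arm with a two-finger parallel gripper is mounted at the origin on the work surface. World frame = base frame: x ahead of the robot, y to its left, z up, the work surface at z = 0. Lengths are in mm, angles in rad, forces in N, time in s.
With the tool pointing down it reaches from about 325 to 1000 mm from the base axis. Payload 5.1 kg.
Tool frame: the origin (TCP) lies at the very end of the fingers, on their centre line; the grasp point (between the pads) lies 19 mm behind it; z points along the fingers, y is the direction in which the jaws open and shut (so a half turn about z gives the same grasp; the last joint's range is limited). The gripper opens to 85 mm and grips with 20 to 120 N. Pads are 22 mm wide; open, the fingers measure 114 mm over their backs; the gripper's body (76 mm by 85 mm) begins 54 mm behind the grasp point. The pads swing forward as they close: fully open they stand 13 mm farther back than shut.
Start: joints at [-1.203, 0.124, 1.65, -0, 1.367, -0.083], TCP at [283.163, -585.067, 231.322] pointing down, gripper open.
Joint ranges: [-2.61, 2.61], [-1.02, 2.33], [0.03, 2.71], [-1.35, 4.49], [0.32, 2.68], [-2.91, 2.91]. Speed limits (rad/s): [2.57, 2.57, 3.14, 3.14, 3.14, 3.14].

## Interface

Orientations are given as [roll, pitch, yaw] about the fixed x, y, z axes, in that order (R = Rz(yaw) Ry(pitch) Rx(roll)).
In Python, from plant import get_obs, vision, arm gives the robot as it stands.
- The arm moves only by the shell command python3 -m pendant 'ROWS' [FORCE]. ROWS is JSON, a list of rows, each a list of 7 numbers: the shift along the world's x, y, z in cm, then the turn, a rotation vector about the world's x, y, z in degrees, then the finger opening in cm, from 0 to 8.54. A call has 1 to 12 rows; each row is the pose to reach, as a shift and turn from the pose measured when the call began; what a row does not reach only later rows make up. A row lasts 1/8 s, in which the tool goes at most 62.5 mm and 10.7 degrees, less where a joint would pass 70% of its speed; a pose out of reach is approached as far as the arm can. A call with a gripper value outside its range is refused whole. The fingers move at their own pace and stop on an object; FORCE is the grip in N (left out, the last holds). Time passes only in rows, so rows that repeat a pose let the fingers close. It gives the time, the measured TCP pose, the force and the opening at its end, in the units of the state.
- get_obs(): the state, without advancing time (a new reading comes with each control period).
- vision.snapshot(name): name is "side" or "top" or "wrist"; returns (picture, depth): 384x512x3 uint8, blue, green, red; 384x512 float32, mm along the optical axis (not along the pixel's ray), 0 where there is no reading.
- vision.camera_info(name): a dict with "fx", "fy", "cx", "cy" (pixels), "dist_coeffs" ([k1, k2, p1, p2, k3] as OpenCV has them; the pictures are not rectified), "xyz" and "attitude" of the camera in the world; the wrist camera has in their place "mount" (4x4, takes a point from camera to tool coordinates, whose origin is the TCP and whose axes are the flange's). Camera axes: x right, y down, z forward; pixel columns grow to the right and rows downward; lengths in mm; the calibration is good to about 2 mm. A picture is of the moment at which its call begins: read the wrist's pose just before it. camera_info takes no time and is no camera call.
- arm.sign_off(): hands the job in, once; it reports no verdict.
The state is a dict: "t": time; "qpos": joint angles; "joint_velocities": joint speeds; "joint_efforts": joint torques, N m; "ee_pos": TCP position; "tcp_rot": TCP orientation; "force": force on the tool from outside, world axes, zero at the start; "wrist_torque": the same for the moment, N m; "width": finger opening in mm.
Only numpy, scipy, OpenCV 4.12 (cv2) and the standard library are available. Lean on these libraries where they do the work, as an engineer would, in place of code of your own. Each camera call takes 0.05 s, during which the arm holds its last target.

## Task

Take the hook pole from its rest, hook it into the eye on the locker's high hatch and swing the hatch down all the way to its stop, moving the hatch with the pole only, never with the gripper or arm. Then unhook the pole and lay it back in the two notches of its rest as it was, level with the hook hanging down, setting it down rather than dropping it. Leave the other things on the bench where they are.

Things in the scene. Friction and masses are not known exactly. Their poses are not given: they have to be found in the camera images.
- pole: Loose hook pole, 0.15 to 0.26 kg: square wooden handle (22 x 22 mm), round steel shank (10 mm), end bent square into a 9 mm prong. Origin on its axis at the place to grip; x towards the hook, z opposite to the prong (up as stored). Handle from x = -85 to +35 mm, shank on to x = 115 mm, prong there from the axis down to z = -38 mm.
- pole_grip (a point): The place to grip the pole: on its axis, half-way up the handle, between the notches; same point and axes as the pole.
- hook_tip (a point): Near the end of the pole's prong, in the middle of its thickness: x = 115, z = -33.5 mm in the pole's axes, 4.5 mm short of the very end.
- hatch (a joint): Angle of the hatch in rad: 0 is upright (shut), grows as the top edge swings down towards the robot, 1.25 is the stop. The stiff hinge holds it at any angle; about 2 N at the eye moves it.
- hinge (a point): Middle of the hatch's hinge line, fixed in the locker, 205 mm above the bench: y along the hinge, x level into the locker (away from the robot), z up. The locker is a grey box 220 mm wide, 345 mm high, its front edge 9 mm nearer the robot than the hinge line. The hatch is a panel 190 mm wide, 12 mm thick, 5 to 135 mm from the hinge line.
- eye (a point): Centre of the steel eye, a loop of 7 mm bar on the hatch's outer face, level when shut; opening about 32 mm (x) by 41 mm (y). Turns with the hatch, axes as the hinge point's when shut; the prong enters along -z. In these axes it lies (-22, 0, 118) mm from the hinge; panel face at x = +16 mm, panel's top edge at z = +17 mm from it.
- eye_bar (a point): Middle of the eye's outer bar (7 mm round, parallel to the hinge, 32 mm straight), which the hook pulls on: (-42, 0, 118) mm from the hinge in the hatch's axes, 20 mm from the eye's centre. Turns with the hatch.
- rest: Fixed rest: dark base plate 170 x 70 mm, two aluminium posts. Origin at bench height under it; x along the stored pole towards its hook, z up. Post at x = -55 mm: flat notch 28 mm wide for the handle; at x = +65 mm: V notch for the shank; both flare open, top at 90 mm. Stored, the grip point is at (0, 0, 70) mm, up to 20 mm off along x.
- die_tray: Bystander: grey tray of dies, 130 x 170 x 26 mm, loose. Origin under its centre.
- die_stock: Bystander: die stock, a 54 mm disc with two round arms, 190 mm over all and 18 mm high, loose. Origin under its centre, arms along x.
- block: Bystander: steel block 60 x 40 x 35 mm, loose. Origin under its centre.
Mind the look-alikes: they are no part of the job. There is more than one size of the pole; the one meant has the size given above.

How it is judged:
By the outcome, as a careful person would: the job done as asked, in the order asked, and still so for the second after the job is handed in, with the robot touching nothing.
It also fails if it takes over 64 s, if anything falls off the work surface, if the arm or the gripper's body presses on something with over 40 N, if the wrist force passes 120 N, or if a joint passes its speed limit or range.

## Working session

There is one attempt and no reset: what is moved stays moved. The work goes in short steps, Python scripts to look and compute and a shell command to move; the robot and the scene stay as the last step left them, time stands still between calls to the robot, and variables do not carry over. Pictures are saved under pics/ and viewed, and the job is handed in when it is done.

```bash
ls; mkdir -p pics; python3 - <<'E'
from plant import get_obs, vision, arm
import cv2
print(get_obs())
for n in ["side","top","wrist"]:
    print(n,vision.camera_info(n))
    p,d=vision.snapshot(n); cv2.imwrite(f"pics/{n}0.png",p)
    import numpy as np; np.save(f"pics/{n}0.npy",d)
E
```

```text
pics
{'t': 0.0, 'qpos': array([-1.20259167e+00,  1.24523750e-01,  1.65164617e+00, -3.06108575e-05,
        1.36748379e+00, -8.26120693e-02]), 'joint_velocities': array([-0.00116281, -0.00110421, -0.00022725,  0.00058202, -0.00077728,
        0.00150667]), 'joint_efforts': array([ 8.17979399e-04, -4.23602235e+01, -3.65455163e+01,  2.32707669e-05,
        6.75311036e-03, -1.63921834e-05]), 'ee_pos': array([ 282.95001719, -584.52237301,  230.05739327]), 'tcp_rot': array([-3.13953615e+00, -1.40209232e-04,  4.50822796e-01]), 'force': array([-0.81887883, -0.82834525, -0.44947992]), 'wrist_torque': array([-0.01349854, -0.01385757,  0.0588    ]), 'width': 85.21542446618976}
side {'fx': 434.7349914984587, 'fy': 434.7349914984587, 'cx': 253.47847332990486, 'cy': 185.82520682392814, 'dist_coeffs': array([-0.04152418,  0.        ,  0.        ,  0.        ,  0.        ]), 'xyz': array([ 114.94951727, -901.35237078, 1168.14443829]), 'attitude': array([-2.36256597,  0.01093892, -0.37718598])}
top {'fx': 495.5028943415035, 'fy': 495.5028943415035, 'cx': 259.70637819703063, 'cy': 190.83334825259553, 'dist_coeffs': array([-0.19275015,  0.        ,  0.        ,  0.        ,  0.        ]), 'xyz': array([ 227.0747248 ,   -2.26717904, 1860.93289699]), 'attitude': array([-2.99804019, -0.00772839, -1.55670804])}
wrist {'fx': 276.1895390558343, 'fy': 276.1895390558343, 'cx': 259.55682062139385, 'cy': 193.8021614212474, 'dist_coeffs': array([-0.06517019,  0.        ,  0.        ,  0.        ,  0.        ]), 'mount': array([[ 5.18906974e-04, -9.50483136e-01, -3.10775706e-01,
         8.03866149e+01],
       [ 9.99999784e-01,  3.67617633e-04,  5.45385299e-04,
         1.34664815e+00],
       [-4.04132899e-04, -3.10775922e-01,  9.50483121e-01,
        -1.42196645e+02],
       [ 0.00000000e+00,  0.00000000e+00,  0.00000000e+00,
         1.00000000e+00]])}
```

View pics/side0.png

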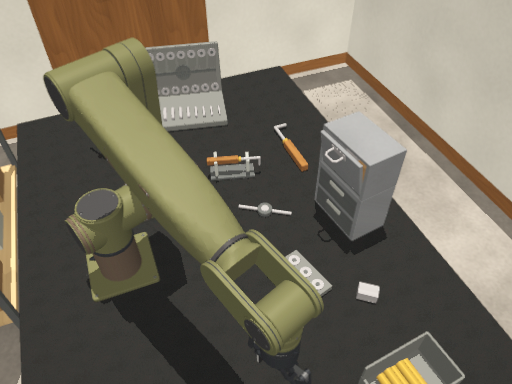

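View pics/top0.png

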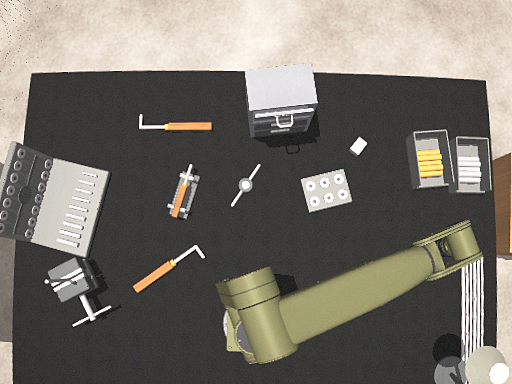

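View pics/wrist0.png

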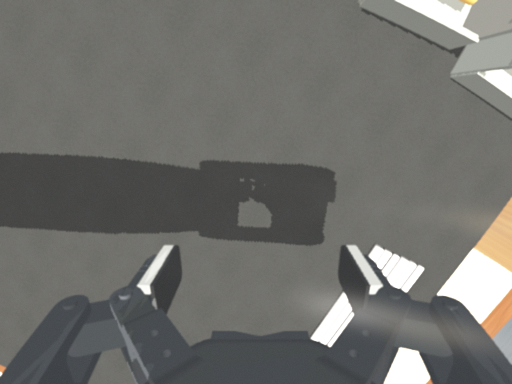

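```bash
cat > h.py <<'E'
import numpy as np, cv2
from scipy.spatial.transform import Rotation as R
from plant import get_obs, vision, arm
def rpy(a): return R.from_euler('xyz',a).as_matrix()
def campose(n,obs=None):
    i=vision.camera_info(n)
    if 'mount' in i:
        obs=obs or get_obs(); M=np.array(i['mount']); T=np.eye(4);T[:3,:3]=rpy(obs['tcp_rot']);T[:3,3]=obs['ee_pos']
        W=T@M; return i,W[:3,:3],W[:3,3]
    return i,rpy(i['attitude']),np.array(i['xyz'])
def K(i): return np.array([[i['fx'],0,i['cx']],[0,i['fy'],i['cy']],[0,0,1.]])
def rays(n,px,obs=None):
    i,Rm,t=campose(n,obs)
    u=cv2.undistortPoints(np.array(px,float).reshape(-1,1,2),K(i),i['dist_coeffs'])[:,0]
    return t,np.c_[u,np.ones(len(u))]@Rm.T
def plane(n,px,z,obs=None):
    t,d=rays(n,px,obs); return t+d*((z-t[2])/d[:,2])[:,None]
def pts(n,px,dep,obs=None):
    t,d=rays(n,px,obs); px=np.array(px).round().astype(int)
    return t+d*dep[px[:,1],px[:,0]][:,None]
def proj(n,P,obs=None):
    i,Rm,t=campose(n,obs)
    q=(np.array(P,float).reshape(-1,3)-t)@Rm
    return cv2.projectPoints(q,np.zeros(3),np.zeros(3),K(i),i['dist_coeffs'])[0][:,0]
E
python3 - <<'E'
from h import *
p=cv2.imread('pics/top0.png');s=cv2.imread('pics/side0.png')
a=cv2.resize(p[150:230,150:220],None,fx=5,fy=5,interpolation=2)
b=cv2.resize(s[140:190,195:275],None,fx=5,fy=5,interpolation=2)
c=np.zeros((400,760,3),np.uint8);c[:400,:350]=a;c[:250,355:755]=b
cv2.imwrite('pics/c1.png',c)
a=cv2.resize(p[60:160,235:330],None,fx=4,fy=4,interpolation=2)
b=cv2.resize(s[110:250,305:410],None,fx=4,fy=4,interpolation=2)
c=np.zeros((560,800,3),np.uint8);c[:400,:380]=a;c[:560,380:800]=b
cv2.imwrite('pics/c2.png',c)
for n,px in(('top',[[183,190],[248,135],[316,108]]),('side',[[232,160]])):
    d=np.load(f'pics/{n}0.npy'); print(n,pts(n,px,d))
E
```

```text
top [[ 4.83467986e+02  2.67191507e+02  8.01965025e+01]
 [ 7.13762766e+02  3.54849868e+01 -2.72697896e-01]
 [ 8.27422482e+02 -2.28905588e+02  1.89874597e+00]]
side [[477.1602955  264.80370053  74.13693906]]
```

View pics/c1.png

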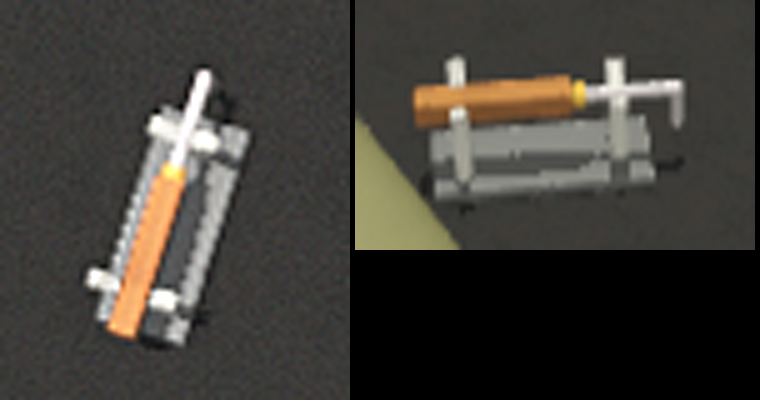

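View pics/c2.png

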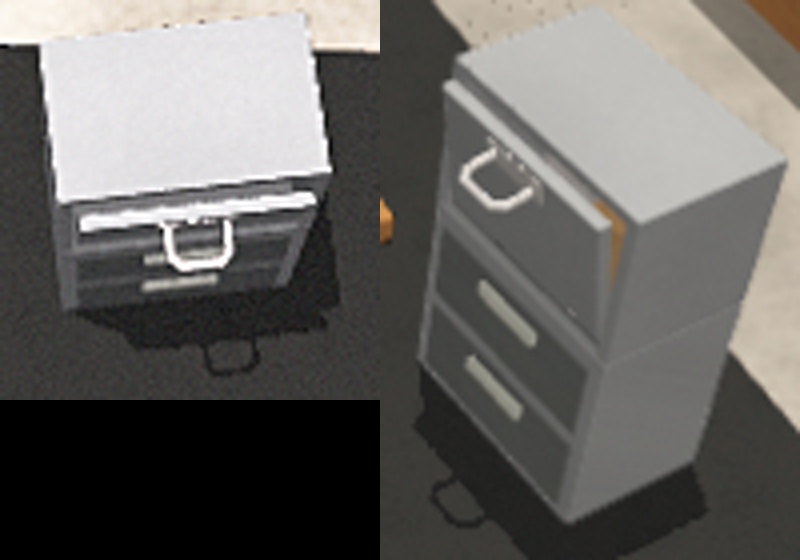

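```bash
python3 - <<'E'
from h import *
p=cv2.imread('pics/top0.png');d=np.load('pics/top0.npy')
hsv=cv2.cvtColor(p,cv2.COLOR_BGR2HSV)
m=cv2.inRange(hsv,(5,120,120),(20,255,255)); 
m2=np.zeros_like(m); m2[150:230,150:220]=m[150:230,150:220]
c=max(cv2.findContours(m2,0,2)[0],key=cv2.contourArea)
(r)=cv2.minAreaRect(c); box=cv2.boxPoints(r); print(r)
P=plane('top',box,78); print(P)
hook=plane('top',[[190.6,165.2]],72); rear=plane('top',[[174.4,216]],78)
print(hook,rear,np.linalg.norm((hook-rear)[:,:2]))
v=(hook-rear)[0]; print('yaw',np.arctan2(v[1],v[0]))
# locker top corners (crop scale 4, origin 235,60): front-left, front-right
L=np.array([[58,203],[330,172],[40,45],[303,13]])/4+[235,60]
print('locker top',plane('top',L,345))
S=np.array([[640,222],[785,160],[585,8],[455,62]])*1.
S=(S-[380,0])/4+[305,110]
print('locker top side',plane('side',S,345))
# eye in top: outer bar ends
E=np.array([[184,268],[221,265],[167,225],[231,222]])/4+[235,60]
print('eye',plane('top',E,320), pts('top',E,d))
ds=np.load('pics/side0.npy')
E2=np.array([[495,210],[466,175],[485,152],[533,188]])*1.
E2=(E2-[380,0])/4+[305,110]
print('eye side',plane('side',E2,320), pts('side',E2,ds))
E
```

```text
((179.0, 199.99998474121094), (5.692098140716553, 34.78504943847656), 18.434947967529297)
[[389.2582689  308.9224996   78.        ]
 [511.06124393 272.95776463  78.        ]
 [504.68774462 252.81717728  78.        ]
 [383.07027707 288.89890167  78.        ]]
[[577.45432684 243.6971845   72.        ]] [[388.04348073 295.66951664  78.        ]] 196.41179172865864
yaw -0.26779847068320856
locker top [[ 703.26425548   25.20097261  345.        ]
 [ 733.53247001 -192.07858114  345.        ]
 [ 837.23138879   42.28792277  345.        ]
 [ 869.77417517 -171.62591717  345.        ]]
locker top side [[ 735.86025715 -191.26072394  345.        ]
 [ 869.35588674 -174.26058351  345.        ]
 [ 832.21515458   41.62387271  345.        ]
 [ 702.59204981   18.5267346   345.        ]]
eye [[ 658.3219346   -76.5630513   320.        ]
 [ 661.38805924 -106.34248652  320.        ]
 [ 694.05841373  -62.6276272   320.        ]
 [ 697.59603337 -114.36975511  320.        ]] [[ 662.28760253  -77.24626212  305.82987196]
 [ 662.20660424 -106.53863598  317.09582273]
 [ 692.42354419  -62.41631049  325.3946729 ]
 [ 722.86901579 -120.39109014  237.23229255]]
eye side [[ 664.52475261 -119.05393762  320.        ]
 [ 663.45516337  -77.18190814  320.        ]
 [ 689.11540377  -59.454765    320.        ]
 [ 701.99214903 -108.52733232  320.        ]] [[ 711.23643284  -52.56172344  247.91114074]
 [ 666.20835218  -73.04503752  315.74279355]
 [ 687.57764443  -61.70957662  322.27154219]
 [ 701.29437084 -109.46971025  321.00813238]]
```

```bash
python3 -m pendant '[[1.8,4.1,2,0,0,10.5,8.5],[3.6,8.2,5,0,0,21,8.5],[5.4,12.3,8,0,0,31.5,8.5],[7.2,16.5,11,0,0,42,8.5],[9,20.6,14,0,0,52.5,8.5],[10.8,24.7,17,0,0,63,8.5],[12.6,28.8,17,0,0,73.5,8.5],[14.4,33,17,0,0,84,8.5],[16.2,37,17,0,0,94.5,8.5],[18,41.2,17,0,0,105,8.5],[19.8,45.3,17,0,0,115.5,8.5],[21.7,49.5,17,0,0,126,8.5]]'; python3 - <<'E'
from h import *
o=get_obs();print(o['qpos'],o['ee_pos'],o['tcp_rot'],o['force'])
p,d=vision.snapshot('wrist');cv2.imwrite('pics/w1.png',p);np.save('pics/w1.npy',d)
import pickle;pickle.dump(o,open('pics/w1.pkl','wb'))
E
```

```text
t: 1.65
ee_pos: [500.2, -88.2, 400.0]
tcp_rot: [-3.14, -0.0, 2.656]
force: [0.1, 0.1, -0.2]
width: 85.5
[-2.79334810e-01 -2.43509695e-01  1.72363847e+00 -1.65377381e-03
  1.66210578e+00 -1.36450486e+00] [500.23818123 -88.1961026  400.03990496] [-3.13984914e+00 -2.90822103e-04  2.65581586e+00] [ 0.1194744   0.12139979 -0.22210543]
```

View pics/w1.png

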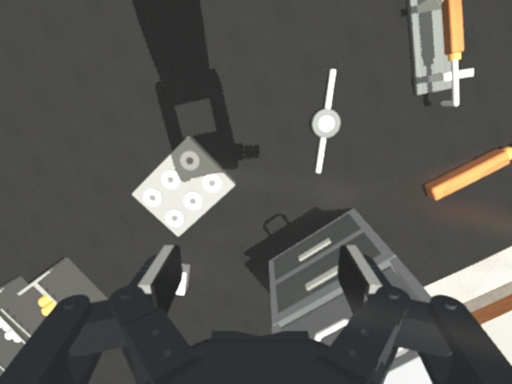

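```bash
python3 - <<'E'
from h import *
import pickle;o=pickle.load(open('pics/w1.pkl','rb'))
print(proj('wrist',[[660,-91.5,311],[727.3,-82,205],[718,-83,345],[471,274,81],[577,244,72]],o))
p=cv2.imread('pics/w1.png')
a=cv2.resize(p[200:384,240:450],None,fx=3.5,fy=3.5,interpolation=2);cv2.imwrite('pics/c3.png',a[:600,:800])
# handle end etc
E
```

```text
[[327.32516225 324.01344397]
 [334.76114227 299.8182968 ]
 [363.68364735 383.43393815]
 [457.63334969  30.61391944]
 [456.47738404 102.17935812]]
```

View pics/c3.png

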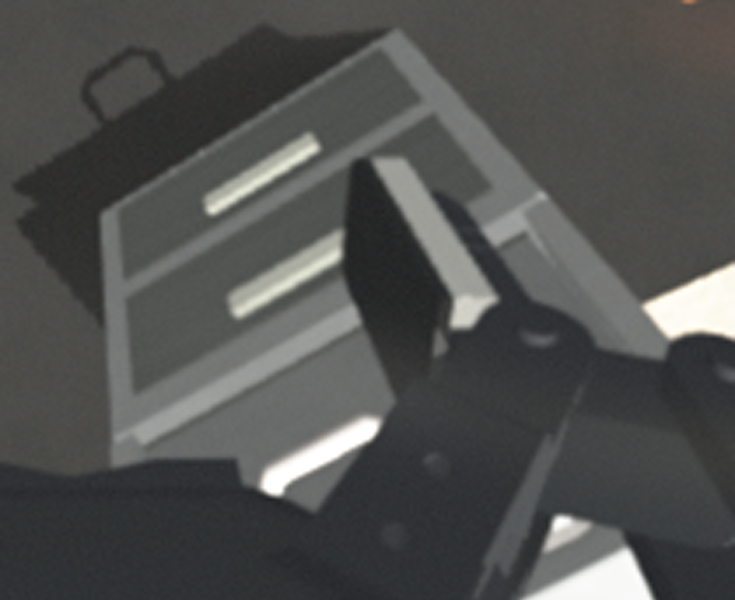

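```bash
python3 - <<'E'
from h import *
import pickle;o=pickle.load(open('pics/w1.pkl','rb'))
def tri(obs):
    A=np.zeros((3,3));b=np.zeros(3);L=[]
    for n,px,ob in obs:
        t,d=rays(n,[px],ob);d=d[0]/np.linalg.norm(d[0]);M=np.eye(3)-np.outer(d,d);A+=M;b+=M@t;L.append((t,M))
    X=np.linalg.solve(A,b);return X,[np.linalg.norm(M@(X-t)) for t,M in L]
T=('top',(285.6,126.75),None);S=('side',(330,158.75),None);W=('wrist',(332,329.4),o)
for c in([T,S],[T,W],[S,W],[T,S,W]):print(tri(c))
# locker wrist: bottom-left front corner & bottom right front corner at z=0
C=np.array([[103,212],[397,33]])/3.5+[240,200]
print('locker bottom',plane('wrist',C,0,o))
C=np.array([[203,208],[318,140]])/3.5+[240,200]
print('pole wrist', plane('wrist',[[456,103]],72,o),plane('wrist',[[455.5,58]],78,o))
E
```

```text
(array([664.47146038, -92.80957041, 311.94522387]), [np.float64(2.8341385823621925), np.float64(2.8341385823624416)])
(array([659.53734798, -89.86925301, 320.35562526]), [np.float64(1.4903021149422635), np.float64(1.490302114942269)])
(array([669.78512824, -90.24691606, 309.64866361]), [np.float64(0.6801912074448381), np.float64(0.6801912074449012)])
(array([665.38595947, -91.51202041, 312.27240515]), [np.float64(3.6620590426986963), np.float64(2.6322880338799552), np.float64(2.715755620000173)])
locker bottom [[ 736.79962593 -189.32915721    0.        ]
 [ 710.08765797   24.40598977    0.        ]]
pole wrist [[577.91562769 242.82894998  72.        ]] [[508.44349347 259.70594492  78.        ]]
```

```bash
python3 -m pendant '[[-0.4,5.5,-1,0,0,2,8.5],[-0.9,11,-3,0,0,4,8.5],[-1.4,17,-6,0,0,6,8.5],[-2,23,-9,0,0,8,8.5],[-2.5,29,-12,0,0,10,8.5],[-3,35,-15,0,0,11.7,8.5],[-3,36,-15,0,0,11.7,8.5],[-3,36,-15,0,0,11.7,8.5]]'; python3 - <<'E'
from h import *
o=get_obs();print(o['qpos'],o['ee_pos'],o['tcp_rot'],o['force'])
p,d=vision.snapshot('wrist');cv2.imwrite('pics/w2.png',p);np.save('pics/w2.npy',d)
import pickle;pickle.dump(o,open('pics/w2.pkl','wb'))
p,d=vision.snapshot('side');cv2.imwrite('pics/s2.png',p)
E
```

```text
t: 2.7
ee_pos: [470.5, 276.9, 248.1]
tcp_rot: [3.141, -0.004, 2.871]
force: [0.2, -0.6, -0.4]
width: 85.1
[ 0.43235515 -0.11569032  1.86226637  0.00250097  1.39777573 -0.86873134] [470.52307289 276.91402125 248.11469205] [ 3.14149473 -0.00369726  2.87144904] [ 0.24382644 -0.57181084 -0.38059918]
```

View pics/w2.png

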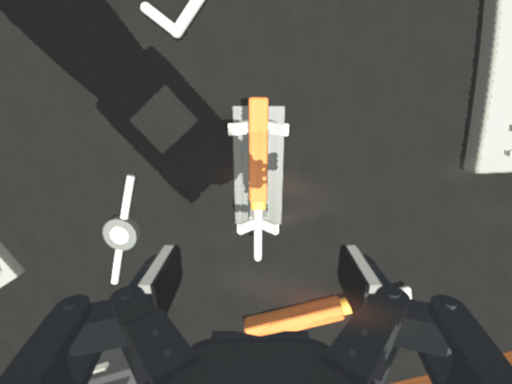

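View pics/s2.png

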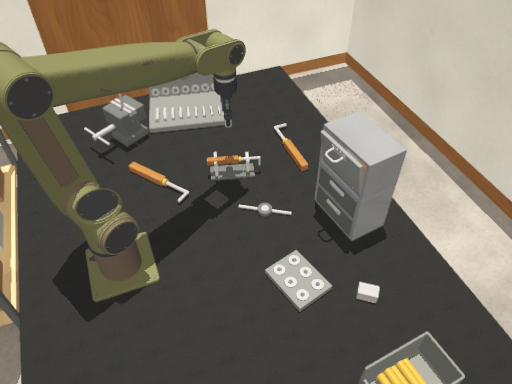

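```bash
python3 - <<'E'
from h import *
import pickle;o=pickle.load(open('pics/w2.pkl','rb'))
p=cv2.imread('pics/w2.png')
cv2.imwrite('pics/c4.png',cv2.resize(p[90:265,215:305],None,fx=3.4,fy=3.4,interpolation=2))
hsv=cv2.cvtColor(p,cv2.COLOR_BGR2HSV)
m=cv2.inRange(hsv,(3,100,60),(35,255,255));mm=np.zeros_like(m);mm[90:215,235:285]=m[90:215,235:285]
ys,xs=np.nonzero(mm);print(ys.min(),ys.max())
L=[[xs[ys==y].mean(),y] for y in(105,120,150,175,195,203)];print(L)
Q=plane('wrist',L,81,o);print(Q[:,:2]);v=Q[-1]-Q[0];print('yaw',np.arctan2(v[1],v[0]))
f=lambda u,v,z:plane('wrist',[[u,v]],z,o)[0][:2]
d=np.array([np.cos(-.27),np.sin(-.27)])
rear=f(258.5,97,81);fer=f(258.3,201,81);tip=f(258,259,73)
print(rear,fer,tip); print(rear+85*d,fer-35*d,tip-119.5*d)
p1=f(258,128.5,90);p2=f(258,227,90);print('posts',p1+55*d,p2-65*d)
E
```

```text
96 208
[[np.float64(258.0), 105], [np.float64(257.5), 120], [np.float64(257.5), 150], [np.float64(257.5), 175], [np.float64(257.5), 195], [np.float64(255.83333333333334), 203]]
[[394.63989947 295.4740861 ]
 [409.65857714 290.73419335]
 [441.2492866  281.93361726]
 [469.04983183 274.18596068]
 [492.40113027 267.67630798]
 [501.5192999  263.07469877]]
yaw -0.29433474071436977
[386.85028694 298.19230403] [499.87099864 266.57966049] [580.13789261 243.81917581]
[468.77081313 275.52013191] [466.13901726 275.91526078] [464.96727049 275.69358249]
posts [470.92436145 274.39248408] [465.69297172 275.68495721]
```

View pics/c4.png

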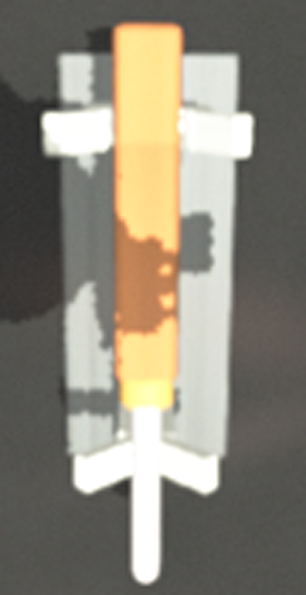

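```bash
python3 -m pendant '[[-0.35,-0.19,-4,0,0,0,8.5],[-0.35,-0.19,-9,0,0,0,8.5],[-0.35,-0.19,-13,0,0,0,8.5],[-0.35,-0.19,-16.5,0,0,0,6],[-0.35,-0.19,-18.5,0,0,0,6],[-0.35,-0.19,-19.7,0,0,0,6],[-0.35,-0.19,-19.7,0,0,0,6]]' 60; python3 - <<'E'
from h import *
o=get_obs();print(o['qpos'],o['ee_pos'],o['tcp_rot'],o['force'])
p,d=vision.snapshot('wrist');cv2.imwrite('pics/w3.png',p)
E
```

```text
t: 3.68
ee_pos: [468.5, 273.3, 53.1]
tcp_rot: [3.14, -0.001, 2.868]
force: [0.4, 0.2, -0.3]
width: 60.1
[ 0.42808397  0.07000299  2.02951214  0.00236544  1.04176659 -0.87048614] [468.53770449 273.33048897  53.11760951] [ 3.13983132e+00 -1.07945081e-03  2.86817388e+00] [ 0.3603431   0.16744268 -0.28909953]
```

View pics/w3.png

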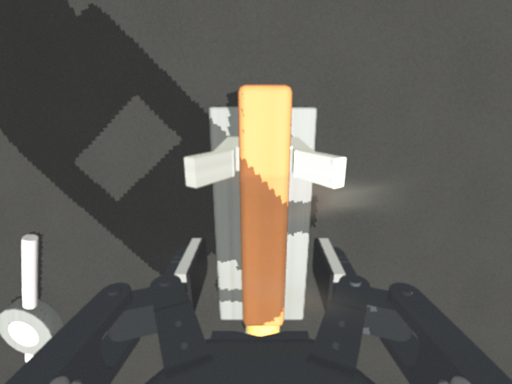

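```bash
python3 -m pendant '[[-0.1,0.22,-0.2,0,0,0,6],[-0.1,0.22,-0.2,0,0,0,5],[-0.1,0.22,-0.2,0,0,0,3.5],[-0.1,0.22,-0.2,0,0,0,2],[-0.1,0.22,-0.2,0,0,0,1.5],[-0.1,0.22,-0.2,0,0,0,1.5],[-0.1,0.22,-0.2,0,0,0,1.5],[-0.1,0.22,-0.2,0,0,0,1.5]]' 70; python3 - <<'E'
from h import *
o=get_obs();print(o['qpos'],o['ee_pos'],o['tcp_rot'],o['force'],o['wrist_torque'],o['width'])
p,d=vision.snapshot('wrist');cv2.imwrite('pics/w4.png',p)
E
```

```text
t: 4.72
ee_pos: [468.1, 275.9, 52.4]
tcp_rot: [3.139, -0.0, 2.868]
force: [-2.8, -1.9, 5.5]
width: 20.8
[ 0.43274128  0.07228295  2.02859901  0.00231792  1.03908169 -0.86581682] [468.09879412 275.8838727   52.35059857] [ 3.13901468e+00 -5.61231391e-05  2.86818091e+00] [-2.83319074 -1.87588699  5.54178693] [-0.32601159  0.28735423 -0.2123582 ] 20.805493016335088
```

View pics/w4.png

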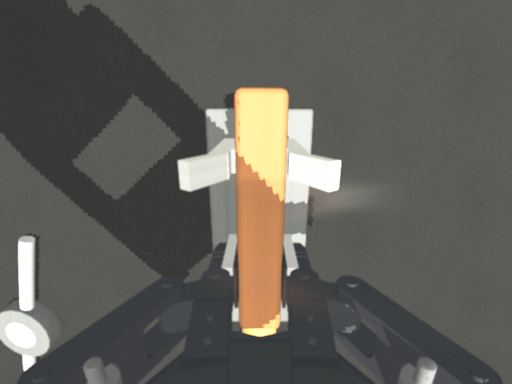

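```bash
cat > plan.py <<'E'
from h import *
H=np.array([729,-82.7,205.]);YL=.14
xl=np.array([np.cos(YL),np.sin(YL),0]);yl=np.array([-np.sin(YL),np.cos(YL),0]);zl=np.array([0,0,1.])
OFF=np.array([1.5,0,-17.6])  # TCP in pole axes
TP=rpy([np.pi,0,np.pi])      # tool axes in pole axes
def loc(x,z,y=0): return H+x*xl+y*yl+z*zl
def hat(x,z,th): c,s=np.cos(th),np.sin(th); return loc(x*c-z*s,x*s+z*c)
def Rp(yaw,phi): return R.from_euler('zy',[0,0]).as_matrix() if 0 else (R.from_euler('z',yaw)*R.from_euler('y',-phi)).as_matrix()
def tcp(P,pp,yaw,phi):
    M=Rp(yaw,phi); return P+M@(OFF-np.array(pp,float)), M@TP
def row(T,M,o=None):
    o=o or get_obs(); M0=rpy(o['tcp_rot'])
    rv=R.from_matrix(M@M0.T).as_rotvec(degrees=True)
    return np.round(np.r_[(T-o['ee_pos'])/10,rv],2).tolist()
def polept(pp,o=None):
    o=o or get_obs(); M=rpy(o['tcp_rot'])@TP.T; return o['ee_pos']+M@(np.array(pp,float)-OFF)
E
python3 - <<'E'
from plan import *
print(TP, Rp(.14,.2)@[1,0,0])
print(polept([0,0,0]),polept([115,0,0]))
for dx in(-110,-45): 
    P=hat(-22,118,.2); P=loc(dx,140)  # hook tip
    print(row(*tcp(P,[115,0,-38],YL,.2)), tcp(P,[115,0,-38],YL,.2)[0])
E
```

```text
[[-1.00000000e+00  1.22464680e-16  1.49975978e-32]
 [ 1.22464680e-16  1.00000000e+00  1.22464680e-16]
 [ 0.00000000e+00  1.22464680e-16 -1.00000000e+00]] [0.9704776  0.13676154 0.19866933]
[466.6600915  276.24002968  69.9766074 ] [577.38839119 245.18775705  69.97298119]
[3.78, -39.0, 29.01, -0.92, -11.51, 23.59] [ 505.9138313  -114.13772564  342.44438914]
[10.22, -38.09, 29.01, -0.92, -11.51, 23.59] [ 570.27787105 -105.06742319  342.44438914]
```

```bash
python3 -m pendant '[[0,0,2,0,0,0,1.5],[0,0,5,0,0,0,1.5],[0,0,9,0,0,0,1.5],[0,-3,14,0,0,0,1.5],[0.5,-8,19,0,-2,4,1.5],[1,-13.5,24,0,-4,8,1.5],[1.5,-19,28,-0.3,-6,12,1.5],[2,-24,29,-0.5,-8,15,1.5],[2.5,-29,29,-0.7,-10,18,1.5],[3,-34,29,-0.9,-11.5,21,1.5],[3.5,-38,29,-0.9,-11.5,23.6,1.5],[3.8,-39,29,-0.9,-11.5,23.6,1.5]]' 70; python3 - <<'E'
from plan import *
o=get_obs();print(o['qpos'],o['ee_pos'],o['tcp_rot'],o['force'],o['wrist_torque'],o['width'],polept([115,0,-38]))
for n in('side','top'):
    p,d=vision.snapshot(n);cv2.imwrite(f'pics/{n}5.png',p);np.save(f'pics/{n}5.npy',d)
    print(proj(n,[polept([115,0,-38]),polept([115,0,0]),polept([35,0,0])]))
p=cv2.imread('pics/side5.png');q=cv2.imread('pics/top5.png')
c=np.zeros((600,800,3),np.uint8);c[:600,:400]=cv2.resize(p[80:230,260:360],None,fx=4,fy=4,interpolation=2);c[:600,400:]=cv2.resize(q[50:200,230:330],None,fx=4,fy=4,interpolation=2)
cv2.imwrite('pics/c5.png',c)
E
```

```text
t: 6.28
ee_pos: [505.8, -116.2, 340.9]
tcp_rot: [3.141, 0.198, -3.005]
force: [-0.1, -0.2, -2.7]
width: 20.8
[-0.38210181 -0.33239164  1.89891605  0.10008075  1.40375488 -2.09774189] [ 505.75427832 -116.21968049  340.94943689] [ 3.14052594  0.19817219 -3.00502772] [-0.10875912 -0.15745943 -2.67685574] [-0.01819912  0.17080572  0.00360422] 20.809203371391703 [ 619.9727491  -100.50177896  343.29432599]
[[317.87923437 156.29469274]
 [316.939562   147.16389295]
 [293.03708428 160.83360074]]
[[288.34171324 136.77247204]
 [289.46528951 136.08613889]
 [292.52847673 161.88692716]]
```

View pics/c5.png

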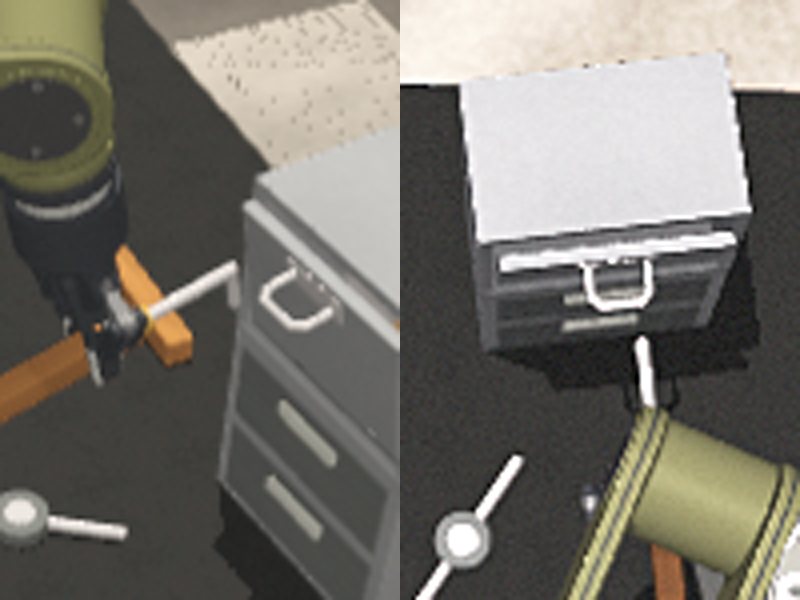

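```bash
python3 - <<'E'
from plan import *
for th in(.15,.2,.25):
  for n in('top','side'): print(th,n,proj(n,[hat(-42,118,th),hat(-22,118,th),hat(-42,118,th)+16*yl,hat(-42,118,th)-16*yl,hat(0,135,th)]).round(1).tolist())
print('mm/px', proj('top',[[660,-90,312],[670,-90,312],[660,-80,312],[660,-90,322]]).round(1).tolist())
print('mm/px', proj('side',[[660,-90,312],[670,-90,312],[660,-80,312],[660,-90,322]]).round(1).tolist())
E
```

```text
0.15 top [[285.4, 123.9], [284.6, 117.7], [280.5, 124.4], [290.3, 123.3], [284.2, 110.2]]
0.15 side [[330.7, 157.2], [336.2, 154.2], [327.4, 154.1], [334.0, 160.3], [342.3, 146.9]]
0.2 top [[285.6, 125.7], [284.8, 119.6], [280.7, 126.3], [290.5, 125.2], [284.4, 112.3]]
0.2 side [[329.0, 158.6], [334.6, 155.4], [325.8, 155.5], [332.3, 161.8], [340.4, 147.9]]
0.25 top [[285.7, 127.6], [285.0, 121.4], [280.8, 128.1], [290.6, 127.0], [284.7, 114.4]]
0.25 side [[327.5, 160.1], [333.0, 156.6], [324.2, 156.9], [330.7, 163.2], [338.5, 149.0]]
mm/px [[285.0, 127.2], [285.0, 124.3], [281.9, 127.2], [285.2, 126.4]]
mm/px [[327.2, 158.8], [330.2, 157.9], [325.6, 156.7], [327.6, 156.2]]
```

```bash
python3 - <<'E'
from plan import *
P=hat(-22,118,.2)
for k in(-60,-38,-28,-16): print(k,row(*tcp(P,[115,0,k],YL,.2)))
E
```

```text
-60 [5.99, 0.9, -0.59, -0.07, -0.11, 0.1]
-38 [6.42, 0.96, -2.75, -0.07, -0.11, 0.1]
-28 [6.62, 0.99, -3.73, -0.07, -0.11, 0.1]
-16 [6.86, 1.02, -4.9, -0.07, -0.11, 0.1]
```

```bash
python3 -m pendant '[[2,0.3,0,0,0,0,1.5],[4.5,0.7,0,0,0,0,1.5],[6,0.9,-0.4,0,0,0,1.5],[6,0.9,-0.5,0,0,0,1.5],[6,0.9,-0.5,0,0,0,1.5]]' 70; cat > look.py <<'E'
import sys
from plan import *
t=sys.argv[1]
o=get_obs();print(o['t'],o['qpos'].round(3),o['ee_pos'].round(1),o['tcp_rot'].round(3),o['force'].round(1),o['wrist_torque'].round(2),o['width'],'tip',polept([115,0,-38]).round(1))
for n in('side','top'):
    p,d=vision.snapshot(n);cv2.imwrite(f'pics/{n}{t}.png',p)
    for k in (polept([115,0,-38]),polept([115,0,0])): print(n,proj(n,k).round(1).tolist())
p=cv2.imread(f'pics/side{t}.png');q=cv2.imread(f'pics/top{t}.png')
x0=int(sys.argv[2]) if len(sys.argv)>2 else 290
c=np.zeros((600,800,3),np.uint8);c[:600,:400]=cv2.resize(p[110:210,x0:x0+67],(400,600),interpolation=2);c[:600,400:]=cv2.resize(q[80:180,250:317],(400,600),interpolation=2)
cv2.imwrite(f'pics/c{t}.png',c)
E
python3 look.py 6
```

```text
t: 7.0
ee_pos: [565.5, -105.2, 335.8]
tcp_rot: [3.14, 0.197, -3.003]
force: [0.1, -0.2, -1.5]
width: 20.9
7.0 [-0.32  -0.2    1.801  0.09   1.365 -2.04 ] [ 565.5 -105.2  335.8] [ 3.14   0.197 -3.003] [ 0.1 -0.2 -1.5] [-0.01  0.17 -0.02] 20.877465655350644 tip [679.7 -89.2 338. ]
side [[334.1, 150.2]]
side [[333.6, 141.1]]
top [[285.5, 119.0]]
top [[286.5, 117.9]]
```

View pics/c6.png

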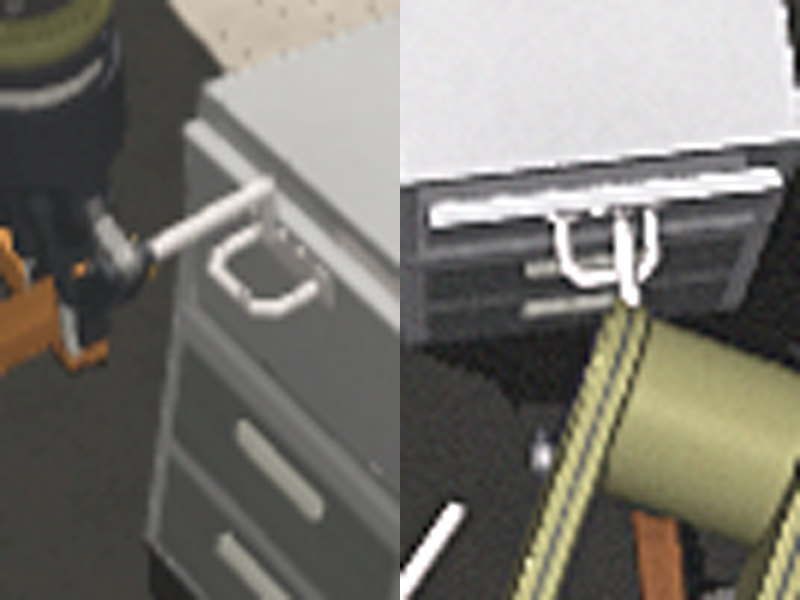

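```bash
python3 -m pendant '[[0,0.4,0,0,0,0,1.5],[0.2,0.45,-1.1,0,0,0,1.5],[0.4,0.5,-2.2,0,0,0,1.5],[0.5,0.5,-3,0,0,0,1.5],[0.5,0.5,-3,0,0,0,1.5]]' 70;python3 look.py 7
```

```text
t: 7.72
ee_pos: [570.1, -100.5, 304.6]
tcp_rot: [3.139, 0.196, -3.004]
force: [-0.3, 1.2, -1.4]
width: 20.6
7.725 [-0.309 -0.182  1.836  0.089  1.312 -2.033] [ 570.1 -100.5  304.6] [ 3.139  0.196 -3.004] [-0.3  1.2 -1.4] [ 0.01  0.16 -0.04] 20.581239313293075 tip [684.3 -84.6 306.7]
side [[333.6, 156.6]]
side [[333.0, 147.9]]
top [[283.4, 120.1]]
top [[284.4, 119.1]]
```

View pics/c7.png

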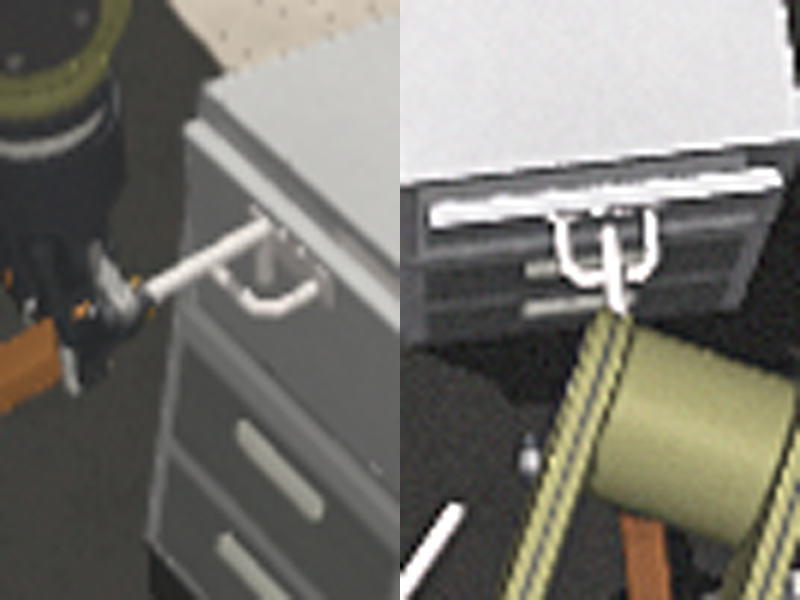

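```bash
cat > kin.py <<'E'
from plan import *
D=[(.1245,1.6516,1.3675,649.5,230.06),(-.2435,1.7236,1.6621,507.95,400.04),(-.1157,1.8623,1.3978,545.96,248.1),(.0700,2.0295,1.0418,542.4,53.1),(.0723,2.0286,1.0391,543.35,52.35),(-.3324,1.8989,1.4038,518.9,340.9),(-.2,1.801,1.365,575.2,335.8),(-.182,1.836,1.312,578.9,304.6)]
A=[];b=[]
for q2,q3,q5,r,z in D:
    s=q2+q3;u=s+q5
    A+= [[1,0,np.sin(q2),np.sin(s),np.cos(s),np.sin(u)],[0,1,np.cos(q2),np.cos(s),-np.sin(s),np.cos(u)]];b+=[r,z]
A=np.array(A);b=np.array(b)
X,res,rk,sv=np.linalg.lstsq(A,b,rcond=None)
if __name__=='__main__': print(X,rk,sv,(A@X-b).round(1))
from scipy.optimize import fsolve
def ik(r,z,phi,g=(-.1,2.,1.)):
    u=np.pi-phi
    f=lambda q:[X@[1,0,np.sin(q[0]),np.sin(q[0]+q[1]),np.cos(q[0]+q[1]),np.sin(u)]-r,X@[0,1,np.cos(q[0]),np.cos(q[0]+q[1]),-np.sin(q[0]+q[1]),np.cos(u)]-z]
    q,inf,ok,_=fsolve(f,g[:2],full_output=1);return q[0],q[1],u-q.sum(),ok
E
python3 kin.py; python3 - <<'E'
from kin import *
for th in(.2,.5,.8,1.0,1.25):
  for ph in (0,.2,.4,.6,.8,1.0):
    T,M=tcp(hat(-42,118,th),[107,0,-11],YL,ph)
    print(th,ph,T.round(0),np.round(ik(np.hypot(T[0],T[1]),T[2],ph),2))
E
```

```text
[  1.57400135 240.60208282 448.92337563 613.68567833  40.69966347
 290.659043  ] 6 [5.6305947  3.97678152 0.47868215 0.43662527 0.20592175 0.13939177] [-0.3  0.4  0.1  0.6  0.1  0.4  0.  -0.  -0.  -0.1 -0.4 -0.4  0.1 -0.6
  0.4 -0.2]
0.2 0 [ 561. -106.  306.] [-0.09  1.74  1.49  1.  ]
0.2 0.2 [ 564. -106.  285.] [-0.2   1.89  1.26  1.  ]
0.2 0.4 [ 571. -105.  265.] [-0.3   2.03  1.01  1.  ]
0.2 0.6 [ 582. -103.  247.] [-0.38  2.16  0.76  1.  ]
0.2 0.8 [ 597. -101.  232.] [-0.41  2.28  0.48  1.  ]
0.2 1.0 [614. -99. 220.] [-0.4   2.37  0.17  1.  ]
0.5 0 [ 532. -110.  282.] [-0.14  1.83  1.45  1.  ]
0.5 0.2 [ 535. -110.  261.] [-0.26  1.97  1.23  1.  ]
0.5 0.4 [ 543. -109.  241.] [-0.36  2.11  0.99  1.  ]
0.5 0.6 [ 554. -107.  223.] [-0.43  2.24  0.73  1.  ]
0.5 0.8 [ 568. -105.  208.] [-0.47  2.36  0.45  1.  ]
0.5 1.0 [ 586. -103.  196.] [-0.44  2.44  0.14  1.  ]
0.8 0 [ 512. -113.  250.] [-0.17  1.91  1.4   1.  ]
0.8 0.2 [ 515. -113.  230.] [-0.29  2.05  1.18  1.  ]
0.8 0.4 [ 523. -112.  210.] [-0.39  2.19  0.94  1.  ]
0.8 0.6 [ 534. -110.  192.] [-0.46  2.31  0.69  1.  ]
0.8 0.8 [ 548. -108.  177.] [-0.49  2.42  0.4   1.  ]
0.8 1.0 [ 565. -106.  165.] [-0.45  2.51  0.08  1.  ]
1.0 0 [ 504. -114.  227.] [-0.17  1.95  1.36  1.  ]
1.0 0.2 [ 507. -114.  206.] [-0.29  2.09  1.14  1.  ]
1.0 0.4 [ 515. -113.  186.] [-0.39  2.23  0.9   1.  ]
1.0 0.6 [ 526. -111.  168.] [-0.45  2.35  0.64  1.  ]
1.0 0.8 [ 540. -109.  153.] [-0.47  2.46  0.36  1.  ]
1.0 1.0 [ 557. -107.  141.] [-0.42  2.53  0.03  1.  ]
1.25 0 [ 501. -115.  196.] [-0.16  1.99  1.31  1.  ]
1.25 0.2 [ 504. -114.  175.] [-0.27  2.13  1.08  1.  ]
1.25 0.4 [ 511. -113.  155.] [-0.36  2.26  0.84  1.  ]
1.25 0.6 [ 522. -112.  137.] [-0.42  2.38  0.58  1.  ]
1.25 0.8 [ 537. -110.  122.] [-0.42  2.48  0.28  1.  ]
1.25 1.0 [ 554. -107.  110.] [-0.35  2.55 -0.06  1.  ]
```

```bash
cat > sw.py <<'E'
import sys
from plan import *
for th in map(float,sys.argv[1:]):
    ph=.2+.43*(th-.2); T,M=tcp(hat(-42,118,th),[107,0,-10],YL,ph); T=T+yl*3
    print(th,row(T,M),T.round(0))
E
python3 sw.py .2 .25 .3 .35 .4 .45 .5 .55 .6
```

```text
0.2 [-0.69, -0.23, -2.24, -0.07, -0.11, 0.1] [ 564. -103.  284.]
0.25 [-1.15, -0.3, -2.79, 0.1, -1.33, 0.1] [ 559. -104.  278.]
0.3 [-1.59, -0.36, -3.37, 0.27, -2.55, 0.1] [ 555. -104.  273.]
0.35 [-2.0, -0.42, -3.97, 0.44, -3.77, 0.1] [ 551. -105.  267.]
0.4 [-2.4, -0.47, -4.6, 0.62, -4.99, 0.1] [ 547. -105.  260.]
0.45 [-2.76, -0.53, -5.25, 0.79, -6.21, 0.1] [ 543. -106.  254.]
0.5 [-3.1, -0.57, -5.91, 0.96, -7.43, 0.09] [ 540. -106.  247.]
0.55 [-3.41, -0.62, -6.6, 1.13, -8.65, 0.09] [ 537. -107.  240.]
0.6 [-3.69, -0.66, -7.3, 1.3, -9.87, 0.09] [ 534. -107.  233.]
```

```bash
python3 -m pendant '[[0.2,-0.1,-1,0,0,0,1.5],[0.2,-0.2,-1.8,0,0,0,1.5],[-0.3,-0.2,-1.9,0,0,0,1.5],[-0.7,-0.2,-2,0,0,0,1.5],[-1.15,-0.3,-2.5,0.1,-1.3,0,1.5],[-1.6,-0.35,-3.1,0.25,-2.5,0,1.5],[-2,-0.4,-3.7,0.4,-3.8,0,1.5],[-2.4,-0.45,-4.3,0.6,-5,0,1.5],[-2.4,-0.45,-4.3,0.6,-5,0,1.5]]' 70;python3 look.py 8
```

```text
t: 8.95
ee_pos: [545.4, -105.1, 261.9]
tcp_rot: [3.141, 0.284, -3.004]
force: [0.1, -0.5, -0.1]
width: 20.6
8.95 [-0.354 -0.268  1.988  0.145  1.174 -2.101] [ 545.4 -105.1  261.9] [ 3.141  0.284 -3.004] [ 0.1 -0.5 -0.1] [-0.07  0.23  0.05] 20.605765397559807 tip [659.  -89.4 274.2]
side [[325.6, 168.0]]
side [[324.0, 160.1]]
top [[284.2, 130.3]]
top [[285.3, 130.5]]
```

View pics/c8.png

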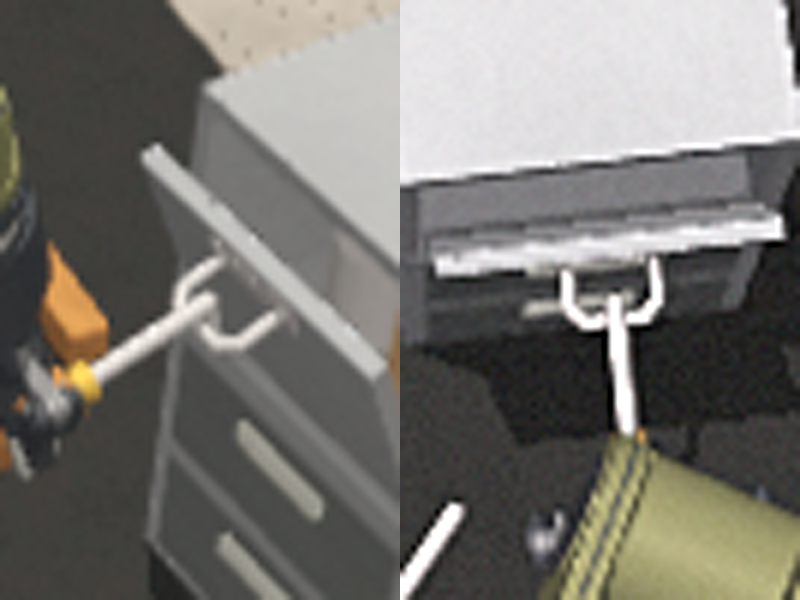

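```bash
python3 sw.py .4 .5 .6 .7 .8 .9 1.0 1.1
```

```text
0.4 [0.06, -0.01, -0.25, 0.01, -0.07, 0.11] [ 547. -105.  260.]
0.5 [-0.65, -0.11, -1.56, 0.35, -2.51, 0.11] [ 540. -106.  247.]
0.6 [-1.24, -0.2, -2.95, 0.69, -4.95, 0.11] [ 534. -107.  233.]
0.7 [-1.72, -0.26, -4.4, 1.03, -7.39, 0.11] [ 529. -108.  219.]
0.8 [-2.07, -0.31, -5.91, 1.37, -9.83, 0.11] [ 525. -108.  204.]
0.9 [-2.29, -0.34, -7.46, 1.72, -12.27, 0.11] [ 523. -109.  188.]
1.0 [-2.38, -0.36, -9.04, 2.06, -14.71, 0.11] [ 522. -109.  172.]
1.1 [-2.33, -0.35, -10.64, 2.4, -17.15, 0.11] [ 523. -109.  156.]
```

```bash
python3 -m pendant '[[-0.3,0,-0.7,0.2,-1.2,0.1,1.5],[-0.65,-0.1,-1.5,0.35,-2.5,0.1,1.5],[-0.95,-0.15,-2.2,0.5,-3.7,0.1,1.5],[-1.25,-0.2,-2.9,0.7,-4.95,0.1,1.5],[-1.5,-0.2,-3.6,0.9,-6.2,0.1,1.5],[-1.7,-0.25,-4.3,1,-7.4,0.1,1.5],[-1.9,-0.3,-5.1,1.2,-8.6,0.1,1.5],[-2.05,-0.3,-5.85,1.4,-9.8,0.1,1.5],[-2.05,-0.3,-5.85,1.4,-9.8,0.1,1.5]]' 70;python3 look.py 9 270
```

```text
t: 10.18
ee_pos: [524.5, -108.0, 202.5]
tcp_rot: [3.14, 0.455, -3.003]
force: [-0.3, -0.9, -2.0]
width: 20.9
10.175 [-0.427 -0.367  2.193  0.297  0.947 -2.267] [ 524.5 -108.   202.5] [ 3.14   0.455 -3.003] [-0.3 -0.9 -2. ] [-0.05  0.34 -0.05] 20.855792581078454 tip [634.3 -92.6 234.1]
side [[317.6, 180.3]]
side [[314.1, 174.1]]
top [[284.5, 140.5]]
top [[285.8, 142.9]]
```

View pics/c9.png

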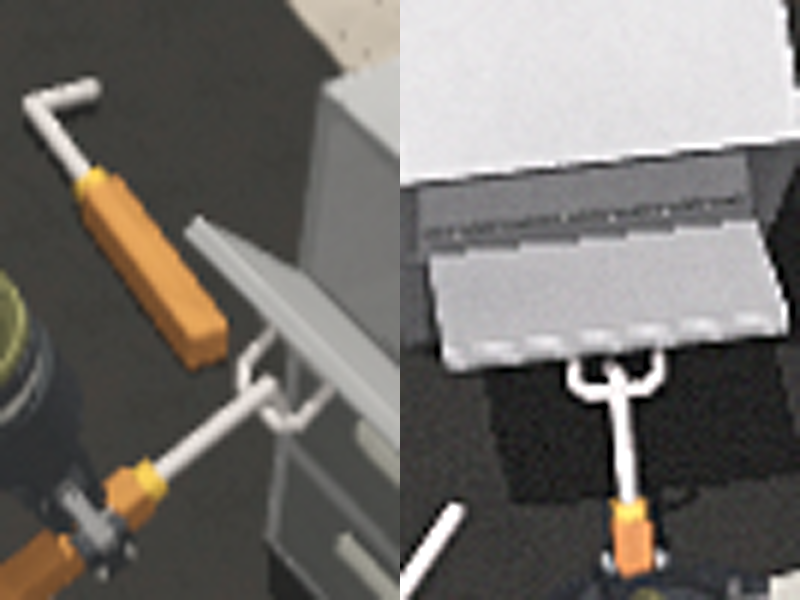

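```bash
python3 sw.py .9 1.0 1.1 1.2 1.25 1.3
```

```text
0.9 [-0.21, -0.05, -1.57, 0.31, -2.53, 0.0] [ 523. -109.  188.]
1.0 [-0.3, -0.06, -3.15, 0.65, -4.97, -0.0] [ 522. -109.  172.]
1.1 [-0.25, -0.05, -4.75, 0.99, -7.4, -0.0] [ 523. -109.  156.]
1.2 [-0.07, -0.03, -6.35, 1.34, -9.84, -0.0] [ 525. -108.  140.]
1.25 [0.08, -0.01, -7.15, 1.51, -11.06, -0.0] [ 526. -108.  132.]
1.3 [0.26, 0.02, -7.94, 1.68, -12.28, -0.0] [ 528. -108.  124.]
```

```bash
python3 -m pendant '[[-0.1,0,-0.8,0.15,-1.25,0,1.5],[-0.2,0,-1.6,0.3,-2.5,0,1.5],[-0.25,0,-2.4,0.5,-3.7,0,1.5],[-0.3,0,-3.15,0.65,-5,0,1.5],[-0.3,0,-3.9,0.8,-6.2,0,1.5],[-0.25,0,-4.75,1,-7.4,0,1.5],[-0.15,0,-5.5,1.2,-8.6,0,1.5],[-0.1,0,-6.3,1.35,-9.8,0,1.5],[-0.1,0,-6.6,1.35,-10.2,0,1.5],[-0.1,0,-6.6,1.35,-10.2,0,1.5]]' 70;python3 look.py 10 270
```

```text
t: 11.52
ee_pos: [524.0, -108.1, 137.4]
tcp_rot: [-3.141, 0.635, -3.001]
force: [0.9, 0.8, -1.7]
width: 21.0
11.525 [-0.486 -0.368  2.354  0.57   0.7   -2.555] [ 524.  -108.1  137.4] [-3.141  0.635 -3.001] [ 0.9  0.8 -1.7] [-0.09  0.33  0.01] 20.998459502011624 tip [626.5 -93.6 188.4]
side [[314.0, 191.7]]
side [[308.8, 187.5]]
top [[284.0, 146.2]]
top [[285.4, 150.5]]
```

View pics/c10.png

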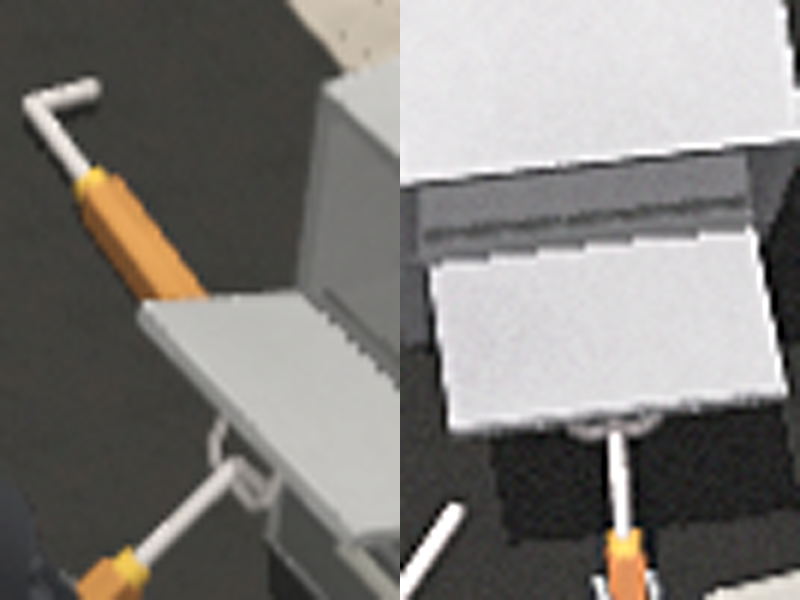

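```bash
python3 -m pendant '[[0.05,0,-0.3,0,0,0,1.5],[0.1,0,-0.5,0,0,0,1.5],[0.1,0,-0.5,0,0,0,1.5]]' 70; python3 -m pendant '[[0,0,-0.2,0,0,0,1.5],[0,0,-0.3,0,0,0,1.5],[0,0,-0.3,0,0,0,1.5]]' 70;python3 -m pendant '[[0,0,-0.2,0,0,0,1.5],[0,0,-0.3,0,0,0,1.5],[0,0,-0.3,0,0,0,1.5]]' 70;python3 look.py 11 270
```

```text
t: 12.0
ee_pos: [524.8, -108.1, 132.2]
tcp_rot: [-3.141, 0.635, -3.001]
force: [-0.2, 0.0, -1.7]
width: 20.6
t: 12.38
ee_pos: [525.7, -108.3, 130.5]
tcp_rot: [-3.14, 0.637, -3.0]
force: [-0.9, 1.1, 3.9]
width: 20.9
t: 12.75
ee_pos: [526.5, -108.7, 128.7]
tcp_rot: [-3.139, 0.639, -3.0]
force: [0.5, 1.0, 4.4]
width: 20.7
12.75 [-0.485 -0.348  2.357  0.588  0.676 -2.576] [ 526.5 -108.7  128.7] [-3.139  0.639 -3.   ] [0.5 1.  4.4] [ 0.14 -0.81  0.11] 20.682996080100356 tip [628.8 -94.3 180. ]
side [[314.5, 193.5]]
side [[309.3, 189.4]]
top [[284.0, 146.1]]
top [[285.4, 150.5]]
```

View pics/c11.png

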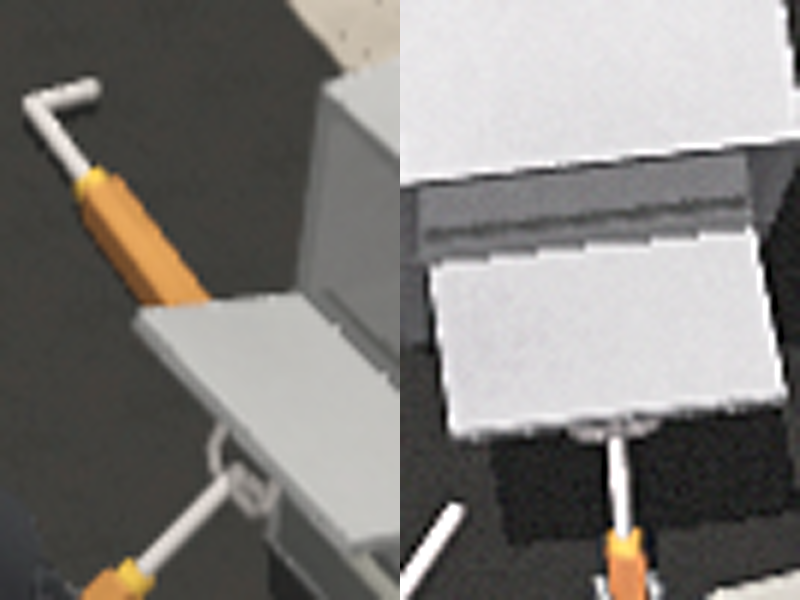

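```bash
python3 -m pendant '[[0,0,-0.2,0,0,0,1.5],[0,0,-0.4,0,0,0,1.5],[0,0,-0.4,0,0,0,1.5]]' 90;python3 look.py 12 270; python3 - <<'E'
from plan import *
for th in (1.15,1.2,1.25):
    print(th,[proj(n,[hat(0,135,th)+95*yl,hat(0,135,th)-95*yl,hat(-42,118,th)]).round(1).tolist() for n in('side','top')])
a=cv2.imread('pics/side11.png').astype(int);b=cv2.imread('pics/side12.png').astype(int)
d=np.abs(a-b).max(2);print((d[140:230,285:380]>40).sum())
E
```

```text
t: 13.22
ee_pos: [527.8, -109.1, 126.5]
tcp_rot: [-3.137, 0.642, -3.0]
force: [-1.4, 2.4, 7.9]
width: 20.6
13.225 [-0.485 -0.342  2.358  0.596  0.668 -2.585] [ 527.8 -109.1  126.5] [-3.137  0.642 -3.   ] [-1.4  2.4  7.9] [ 0.29 -1.18  0.48] 20.616576732125182 tip [629.9 -94.5 178.2]
side [[314.8, 193.9]]
side [[309.6, 189.8]]
top [[284.1, 145.9]]
top [[285.4, 150.3]]
1.15 [[[293.7, 159.9], [330.4, 198.4], [309.5, 189.1]], [[258.6, 150.4], [315.3, 143.6], [286.3, 150.5]]]
1.2 [[[292.9, 161.6], [329.4, 200.2], [309.3, 190.5]], [[258.7, 151.6], [315.2, 144.8], [286.2, 151.0]]]
1.25 [[[292.1, 163.4], [328.5, 202.0], [309.1, 191.9]], [[258.8, 152.7], [315.0, 145.9], [286.1, 151.4]]]
14
```

View pics/c12.png

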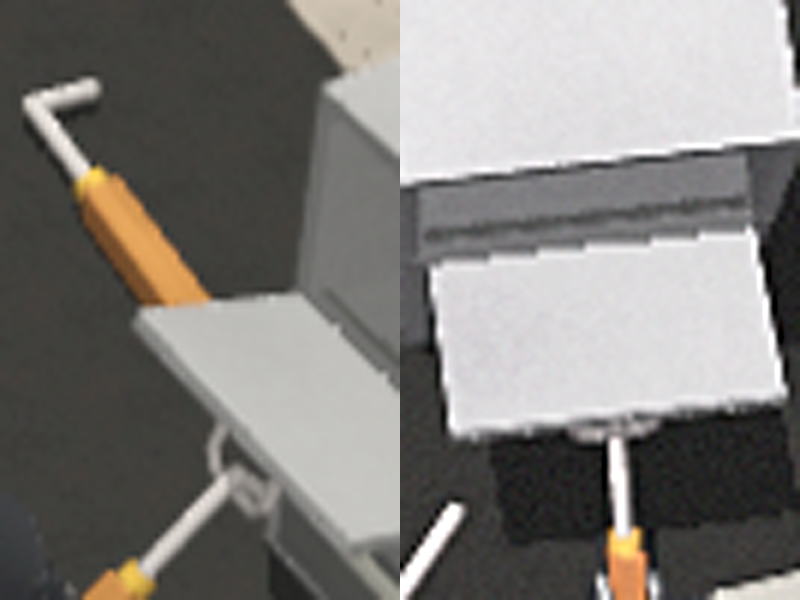

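```bash
python3 -m pendant '[[0.05,0,0.3,0,0,0,1.5],[0.05,0,0.4,0,0,0,1.5],[-0.35,-0.05,1,0,0,0,1.5],[-0.6,-0.08,1.3,0,0,0,1.5],[-0.6,-0.08,1.3,0,0,0,1.5]]' 70;python3 look.py 13 270
```

```text
t: 13.95
ee_pos: [521.6, -110.0, 139.7]
tcp_rot: [-3.137, 0.642, -3.0]
force: [-0.1, 0.4, -2.3]
width: 20.2
13.95 [-0.494 -0.38   2.36   0.577  0.702 -2.565] [ 521.6 -110.   139.7] [-3.137  0.642 -3.   ] [-0.1  0.4 -2.3] [-0.08  0.43  0.04] 20.221449917259985 tip [623.7 -95.5 191.4]
side [[313.5, 191.8]]
side [[308.2, 187.5]]
top [[284.5, 146.8]]
top [[285.9, 151.2]]
```

View pics/c13.png

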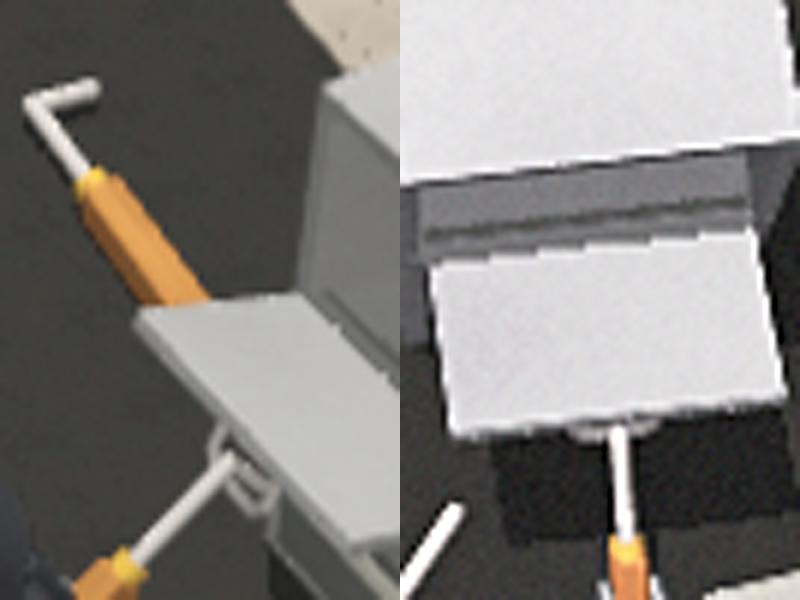

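```bash
python3 -m pendant '[[-0.4,-0.06,0.5,0,0,0,1.5],[-0.85,-0.12,1.1,0,0,0,1.5],[-1.3,-0.18,1.75,0,0,0,1.5],[-1.8,-0.25,2.4,0,0,0,1.5],[-2.4,-0.34,3.2,0,0,0,1.5],[-2.7,-0.38,3.6,0,0,0,1.5],[-2.7,-0.38,3.6,0,0,0,1.5]]' 70;python3 look.py 14 270
```

```text
t: 14.92
ee_pos: [494.7, -114.0, 176.2]
tcp_rot: [-3.136, 0.643, -2.999]
force: [-0.8, 0.3, -1.5]
width: 20.4
14.925 [-0.54  -0.506  2.378  0.539  0.816 -2.535] [ 494.7 -114.   176.2] [-3.136  0.643 -2.999] [-0.8  0.3 -1.5] [-0.08  0.53  0.02] 20.38252611486597 tip [596.7 -99.5 227.9]
side [[307.2, 186.8]]
side [[301.6, 182.3]]
top [[286.2, 152.2]]
top [[287.6, 156.8]]
```

View pics/c14.png

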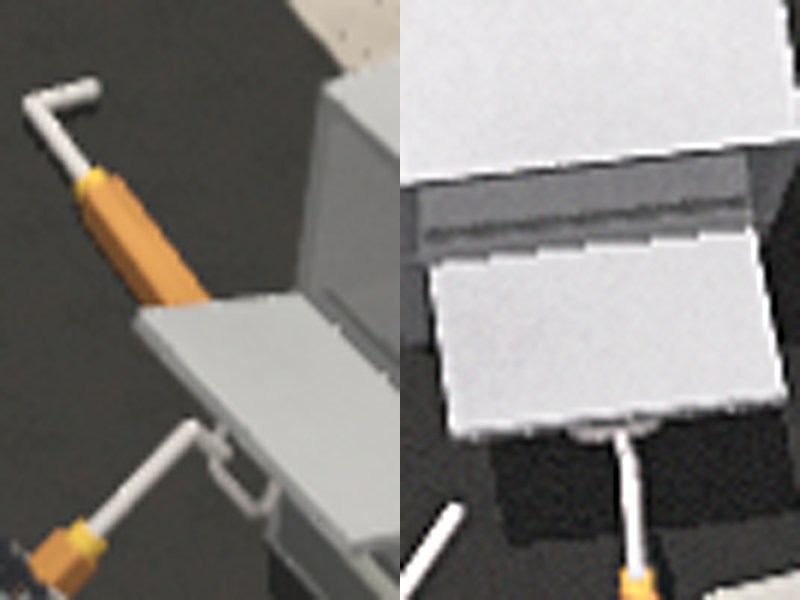

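```bash
python3 - <<'E'
from plan import *
for z,a in ((220,1),): 
    M=rpy([3.139,0,2.868]); print(row(np.array([468.1,275.9,200]),M)); print(row(np.array([455,-120,220]),Rp(YL,0)@TP))
E
```

```text
[-2.64, 38.96, 2.46, 2.82, 36.94, -22.85]
[-3.95, -0.63, 4.46, -4.93, 36.45, -0.02]
```

```bash
python3 -m pendant '[[-2,-0.3,1.5,0,0,0,1.5],[-4,-0.5,3,0,0,0,1.5],[-5,-0.6,4.4,-0.7,5,0,1.5],[-5,-0.6,4.4,-2,15,0,1.5],[-4.5,-0.6,4.4,-3.4,25,0,1.5],[-4,-0.6,4.4,-4.9,36.5,0,1.5],[-4,-0.6,4.4,-4.9,36.5,0,1.5],[-4,-0.6,4.4,-4.9,36.5,0,1.5]]' 70;python3 look.py 15 270; python3 - <<'E'
from plan import *
p,_=vision.snapshot('wrist');cv2.imwrite('pics/w15.png',p)
print(row(np.array([468.1,275.9,180]),rpy([3.139,0,2.868])))
E
```

```text
t: 16.02
ee_pos: [454.3, -119.3, 218.5]
tcp_rot: [3.14, -0.001, -3.001]
force: [-0.7, -0.2, -2.5]
width: 20.3
16.025 [-3.720e-01 -2.800e-01  2.052e+00  1.000e-03  1.371e+00 -2.084e+00] [ 454.3 -119.3  218.5] [ 3.140e+00 -1.000e-03 -3.001e+00] [-0.7 -0.2 -2.5] [ 0.04  0.07 -0.01] 20.26574025949894 tip [ 566.7 -103.4  198. ]
side [[298.1, 197.1]]
side [[298.9, 188.4]]
top [[287.0, 162.8]]
top [[287.7, 160.5]]
[1.45, 39.57, -3.93, 0.12, 0.02, -23.66]
```

View pics/w15.png

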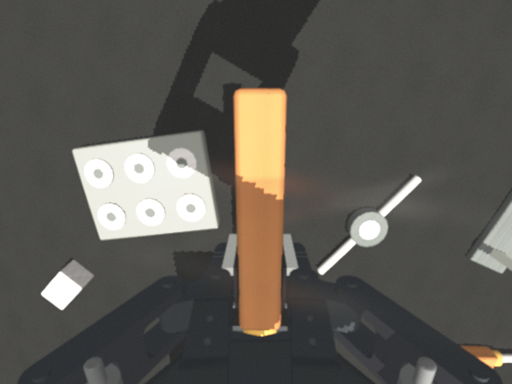

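View pics/side15.png

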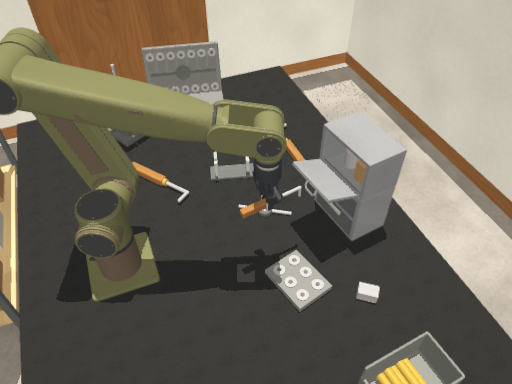

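```bash
python3 -m pendant '[[0.1,4,0,0,0,-3,1.5],[0.3,9,0,0,0,-6,1.5],[0.5,14.5,0,0,0,-10,1.5],[0.7,20,-1,0,0,-14,1.5],[0.9,26,-2,0,0,-17,1.5],[1.1,31.5,-3,0,0,-20,1.5],[1.3,36,-3.9,0,0,-22,1.5],[1.4,38.5,-3.9,0,0,-23.6,1.5],[1.45,39.6,-3.9,0.1,0,-23.7,1.5],[1.45,39.6,-3.9,0.1,0,-23.7,1.5],[1.45,39.6,-3.9,0.1,0,-23.7,1.5]]' 70; python3 - <<'E'
from plan import *
o=get_obs();print(o['qpos'],o['force'],polept([0,0,0]))
for n in('wrist','side'):
  p,_=vision.snapshot(n);cv2.imwrite(f'pics/{n}16.png',p)
for z in (82.35,52.35):print(row(np.array([468.1,275.9,z]),rpy([3.139,0,2.868])))
E
```

```text
t: 17.55
ee_pos: [468.2, 275.2, 180.7]
tcp_rot: [3.139, 0.001, 2.866]
force: [-0.3, -0.3, -1.5]
width: 20.7
[ 4.31785983e-01 -7.70461612e-02  1.94156812e+00  1.35186152e-03
  1.27467843e+00 -8.63996824e-01] [-0.28314207 -0.32344837 -1.46379916] [466.75338891 275.52945536 198.26841875]
[-0.02, 0.07, -9.82, 0.01, 0.04, 0.12]
[-0.02, 0.07, -12.82, 0.01, 0.04, 0.12]
```

View pics/wrist16.png

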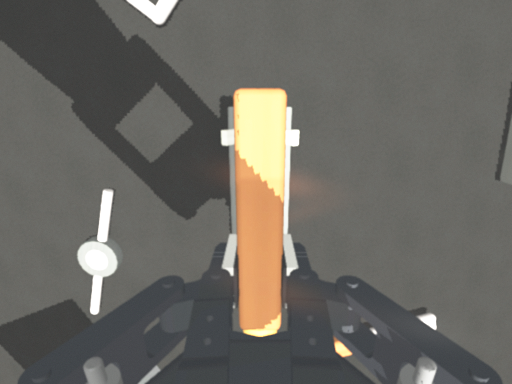

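View pics/side16.png

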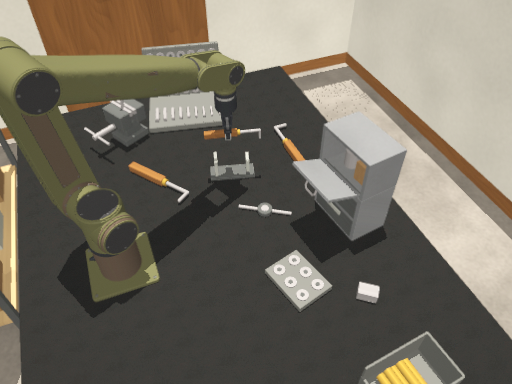

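Aligned over the rest: handle is level and centred between the post tips (221 and 299 px). Lower it slowly to just above seated.

```bash
python3 -m pendant '[[0,0.05,-3,0,0,0.1,1.5],[0,0.07,-6,0,0,0.1,1.5],[0,0.07,-8.5,0,0,0.1,1.5],[0,0.07,-10,0,0,0.1,1.5],[0,0.07,-11,0,0,0.1,1.5],[0,0.07,-12,0,0,0.1,1.5],[0,0.07,-12.5,0,0,0.1,1.5],[0,0.07,-12.5,0,0,0.1,1.5]]' 70; python3 - <<'E'
from plan import *
o=get_obs();print(o['ee_pos'],o['tcp_rot'],o['force'],o['wrist_torque'])
p,_=vision.snapshot('wrist');cv2.imwrite('pics/w17.png',p)
p,_=vision.snapshot('side');cv2.imwrite('pics/c17.png',cv2.resize(p[140:190,195:275],None,fx=8,fy=8,interpolation=2))
print(row(np.array([468.1,275.9,52.35]),rpy([3.139,0,2.868])))
E
```

```text
t: 18.65
ee_pos: [468.3, 276.0, 55.5]
tcp_rot: [3.139, 0.001, 2.868]
force: [0.6, 0.5, -0.5]
width: 20.5
[468.29474128 275.9559335   55.47309157] [3.13919629e+00 6.49596996e-04 2.86770248e+00] [ 0.55455739  0.48201028 -0.49496251] [0.00263576 0.04686794 0.01905147]
[-0.06, -0.02, -0.37, -0.01, 0.09, 0.02]
```

View pics/w17.png

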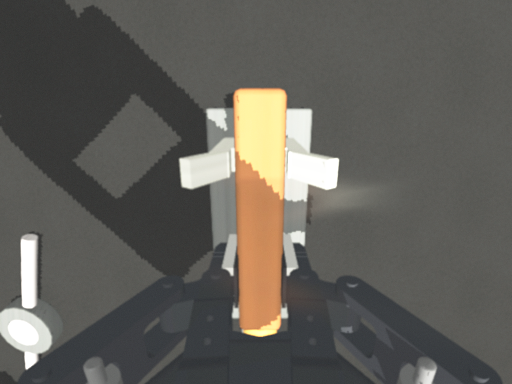

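View pics/c17.png

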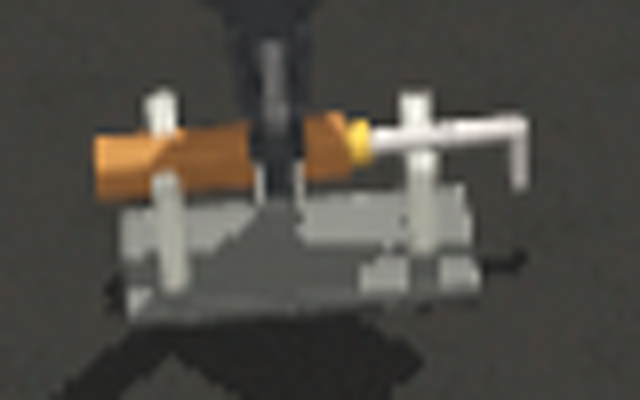

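```bash
python3 -m pendant '[[0,0,-0.15,0,0,0,1.5],[0,0,-0.3,0,0,0,1.5],[0,0,-0.35,0,0,0,1.5],[0,0,-0.35,0,0,0,1.5]]' 70; python3 - <<'E'
from plan import *
o=get_obs();print(o['ee_pos'],o['tcp_rot'],o['force'],o['wrist_torque'])
E
```

```text
t: 19.25
ee_pos: [469.2, 276.4, 53.8]
tcp_rot: [3.138, 0.002, 2.868]
force: [-1.6, -1.0, 5.8]
width: 20.9
[469.20029296 276.41987779  53.78305787] [3.13787100e+00 2.08460946e-03 2.86785026e+00] [-1.57920149 -0.96449374  5.80901285] [-0.12288492  0.58311489  0.0640461 ]
```

```bash
python3 -m pendant '[[0,0,0,0,0,0,1.5],[0,0,-0.1,0,0,0,1.5],[0,0,-0.1,0,0,0,1.5],[0,0,-0.1,0,0,0,1.5]]' 20; python3 - <<'E'
from plan import *
o=get_obs();print(o['ee_pos'],o['tcp_rot'],o['force'],o['wrist_torque'])
p,_=vision.snapshot('side');cv2.imwrite('pics/c18.png',cv2.resize(p[140:190,195:275],None,fx=8,fy=8,interpolation=2))
E
```

```text
t: 19.75
ee_pos: [469.3, 276.5, 53.6]
tcp_rot: [3.138, 0.002, 2.868]
force: [-1.7, -0.5, 7.0]
width: 20.8
[469.34308833 276.51907755  53.64578472] [3.13790482e+00 1.85709669e-03 2.86794209e+00] [-1.67485427 -0.50471878  7.01358627] [-0.16317701  0.87304962  0.11305997]
```

View pics/c18.png

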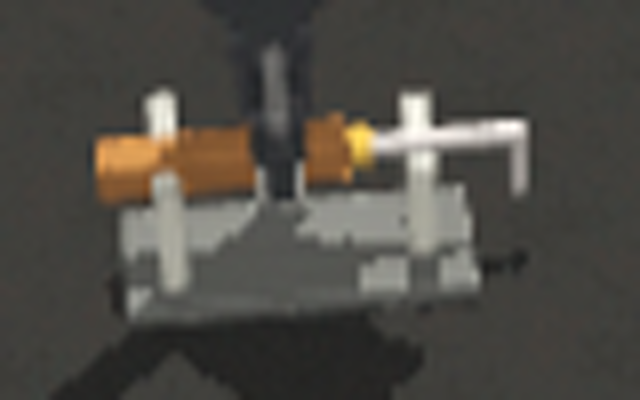

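```bash
python3 -m pendant '[[0,0,0.05,0.15,0.6,0,1.5],[0,0,0.05,0.35,1.2,0,1.5],[0,0,0.05,0.4,1.5,0,1.5],[0,0,0.05,0.4,1.5,0,1.5]]' 50; python3 - <<'E'
from plan import *
o=get_obs();print(o['ee_pos'],o['tcp_rot'],o['force'],o['wrist_torque'])
p,_=vision.snapshot('side');cv2.imwrite('pics/side19.png',p)
q=cv2.imread('pics/side0.png')
c=np.zeros((600,640,3),np.uint8);c[:300]=cv2.resize(q[145:182,195:275],(640,296),interpolation=2).__class__ and np.pad(cv2.resize(q[145:182,195:275],(640,296),interpolation=2),((0,4),(0,0),(0,0)));c[300:596]=cv2.resize(p[145:182,195:275],(640,296),interpolation=2)
cv2.imwrite('pics/c19.png',c)
E
```

```text
t: 20.3
ee_pos: [469.3, 276.4, 53.7]
tcp_rot: [3.139, -0.026, 2.868]
force: [0.2, 0.0, -1.7]
width: 20.8
[469.26406969 276.38360301  53.73055908] [ 3.13856881 -0.02563591  2.8677739 ] [ 0.22853943  0.01373086 -1.7317407 ] [-0.01590386  0.01513846 -0.00217872]
```

View pics/c19.png

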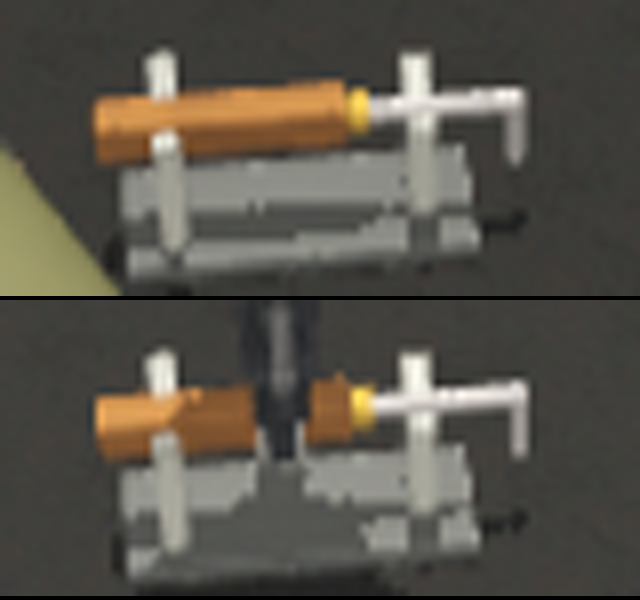

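```bash
python3 -m pendant '[[0,0,-0.1,0,0,0,1.5],[0,0,-0.15,0.2,0.6,0,1.5],[0,0,-0.15,0.2,0.6,0,1.5]]' 50; python3 - <<'E'
from plan import *
o=get_obs();print(o['ee_pos'],o['tcp_rot'],o['force'],o['wrist_torque'])
E
python3 -m pendant '[[0,0,-0.1,0.1,0.4,0,1.5],[0,0,-0.1,0.1,0.4,0,1.5],[0,0,-0.1,0.1,0.4,0,1.5]]' 50; python3 - <<'E'
from plan import *
o=get_obs();print(o['ee_pos'],o['tcp_rot'],o['force'],o['wrist_torque'])
p,_=vision.snapshot('side');cv2.imwrite('pics/side20.png',p)
q=cv2.imread('pics/side0.png')
c=np.zeros((600,640,3),np.uint8);c[:296]=cv2.resize(q[145:182,195:275],(640,296),interpolation=2);c[300:596]=cv2.resize(p[145:182,195:275],(640,296),interpolation=2)
cv2.imwrite('pics/c20.png',c)
E
```

```text
t: 20.72
ee_pos: [469.6, 276.2, 53.3]
tcp_rot: [3.138, -0.036, 2.867]
force: [-3.5, -2.9, 5.4]
width: 20.5
[469.59843938 276.21575443  53.25055581] [ 3.13839765 -0.0364712   2.8674853 ] [-3.51381823 -2.85803361  5.35711047] [-0.54191837  0.07492709 -0.21820147]
t: 21.1
ee_pos: [469.8, 275.9, 53.3]
tcp_rot: [3.139, -0.044, 2.867]
force: [-3.6, -3.6, 6.2]
width: 20.6
[469.83381674 275.8780696   53.27135411] [ 3.13941469 -0.04356802  2.86713059] [-3.55856855 -3.56634947  6.22567347] [-0.62998086  0.1672691  -0.25757929]
```

View pics/c20.png

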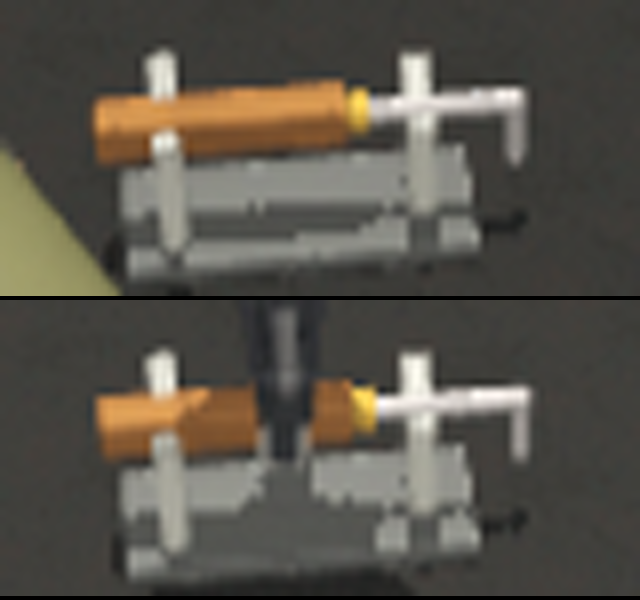

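```bash
python3 -m pendant '[[0,0,0.05,0,0,0,1.5],[0,0,0.05,0,0,0,2.2],[0,0,0.05,0,0,0,2.4],[0,0,0.05,0,0,0,2.8],[0,0,0.05,0,0,0,3.5],[0,0,0.05,0,0,0,4.5],[0,0,0.05,0,0,0,6],[0,0,0.05,0,0,0,6]]' 20; python3 - <<'E'
from plan import *
o=get_obs();print(o['ee_pos'],o['tcp_rot'],o['force'],o['wrist_torque'],o['width'])
p,_=vision.snapshot('side');cv2.imwrite('pics/side21.png',p)
q=cv2.imread('pics/side0.png')
c=np.zeros((600,640,3),np.uint8);c[:296]=cv2.resize(q[145:182,195:275],(640,296),interpolation=2);c[300:596]=cv2.resize(p[145:182,195:275],(640,296),interpolation=2)
cv2.imwrite('pics/c21.png',c)
p,_=vision.snapshot('wrist');cv2.imwrite('pics/w21.png',p)
E
```

```text
t: 22.15
ee_pos: [469.8, 275.9, 53.8]
tcp_rot: [3.139, -0.044, 2.867]
force: [-0.7, -0.4, 0.2]
width: 60.0
[469.84763258 275.89930324  53.80677149] [ 3.13935732 -0.04352781  2.86715918] [-0.66033469 -0.35253177  0.22477968] [ 0.0685568  -0.07981819  0.01887257] 59.99150655146345
```

View pics/c21.png

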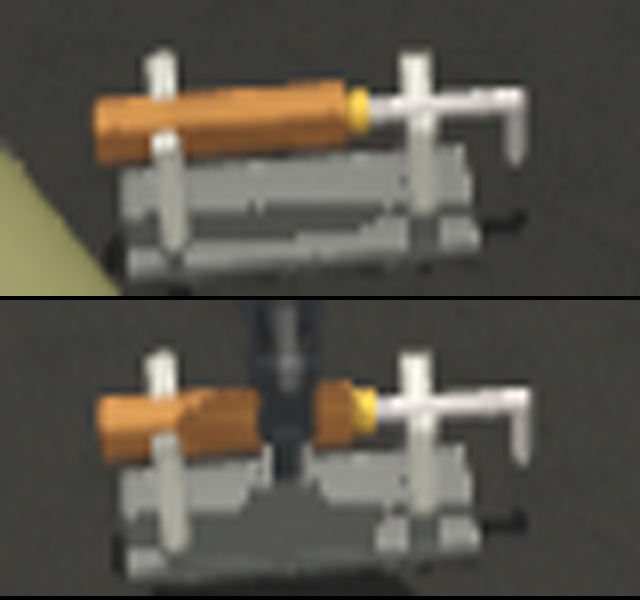

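View pics/w21.png

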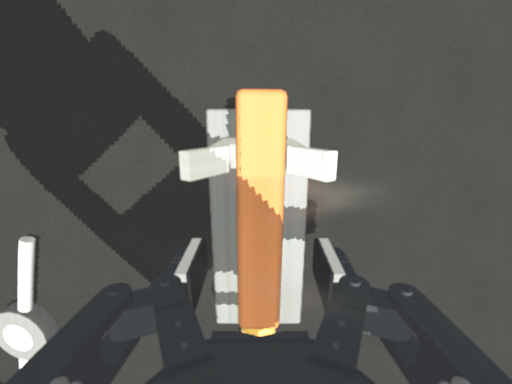

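Released and seated. Retreat upward and check.

```bash
python3 -m pendant '[[0,0,1.5,0,0,0,6],[0,0,4,0,0,0,6],[0,0,8,0,0,0,6.5],[0,0,13,0,0,0,7],[0,0,18,-0.6,-2.4,0,8],[0,0,22,-0.6,-2.4,0,8],[0,0,22,-0.6,-2.4,0,8]]' 20; python3 - <<'E'
from plan import *
o=get_obs();print(o['ee_pos'],o['tcp_rot'],o['force'])
p,_=vision.snapshot('wrist');cv2.imwrite('pics/w22.png',p)
p,_=vision.snapshot('side');cv2.imwrite('pics/side22.png',p)
q=cv2.imread('pics/side0.png')
c=np.zeros((600,640,3),np.uint8);c[:296]=cv2.resize(q[145:182,195:275],(640,296),interpolation=2);c[300:596]=cv2.resize(p[145:182,195:275],(640,296),interpolation=2)
cv2.imwrite('pics/c22.png',c)
a=cv2.imread('pics/side12.png').astype(int);print('hatch diff',(np.abs(a-p).max(2)[140:230,310:400]>40).sum())
E
```

```text
t: 23.12
ee_pos: [471.7, 276.8, 280.2]
tcp_rot: [3.131, 0.007, 2.867]
force: [-0.7, -0.5, -0.6]
width: 79.9
[471.65875435 276.80750228 280.22461264] [3.13145352 0.00746193 2.86723592] [-0.69184997 -0.47460235 -0.62741397]
hatch diff 13
```

View pics/w22.png

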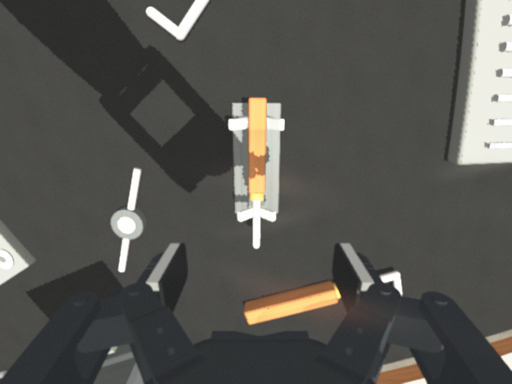

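View pics/c22.png

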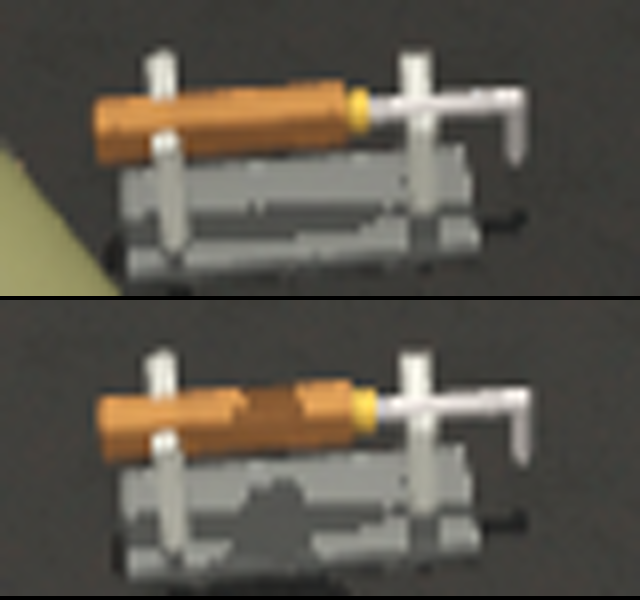

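View pics/side22.png

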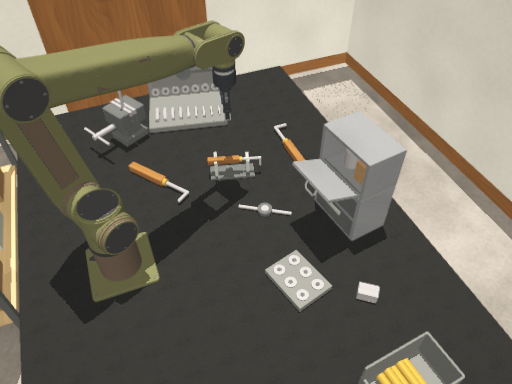

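```bash
python3 - <<'E'
from plan import *
p,d=vision.snapshot('side')
# panel polygon interior in side image
poly=np.array([[300,165],[317,162],[345,183],[352,196],[331,195]])
m=np.zeros(d.shape,np.uint8);cv2.fillPoly(m,[poly],1);v,u=np.nonzero((m>0)&(d>0))
P=pts('side',np.c_[u,v],d);c=P.mean(0);
for _ in range(3):
    c=P.mean(0);n=np.linalg.svd(P-c)[2][2];r=(P-c)@n;P=P[abs(r)<max(2,2*r.std())]
n=n*np.sign(n[2]);print(len(P),r.std(),n,'theta',np.arctan2(n[2],n[:2]@xl[:2]),c)
E
```

```text
732 1.1759505374512178 [0.31320202 0.04213658 0.94875128] theta 1.249266724624864 [662.95971091 -99.64763983 234.96336371]
```

The panel plane fit gives an angle of 1.249 rad, which is the stop. Handing in.

```bash
python3 -c "
from plant import arm
print(arm.sign_off())"
```

```text
the job is handed in; nothing more can be done
None
```

The hatch is down at its stop, and the pole is back in the two notches of its rest, level with the hook hanging down. I handed the job in at about 23 s.

**What I did:** I took the pole by its handle, lowered the prong into the eye and swung the hatch down with the pole only. I then slid the prong out along its own line and set the pole back in the rest.

**Last checks:**
- **Hatch:** a plane fit to the depth image gives 1.249 rad against the 1.25 stop. It did not move under about 10 N of extra push and stayed put after unhooking.
- **Pole:** in the side view it matches its first picture, apart from about 1–2 mm along its length.
- **Bystanders:** the tray, die stock and block look unmoved by eye; I did not measure them.
- **Forces:** the highest force I read at the wrist was about 8 N.

**One thing that went less well:** the pole had tipped slightly nose-up in the grip, so when I first set it down only the rear post carried it. I levelled it until both posts took load, then opened the fingers slowly, so it was set down and not dropped.

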